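# Case the chromatography column, then swap two bottles via the freed mat

## Robot

A 6-joint arm with a two-finger parallel gripper is mounted at the origin on the work surface. World frame = base frame: x ahead of the robot, y to its left, z up, the work surface at z = 0. Lengths are in m, angles in rad, forces in N, time in s.
With the tool pointing down it reaches from about 0.275 to 0.75 m from the base axis. Payload 10.2 kg.
Tool frame: the origin (TCP) lies between the finger pads; the fingertips stand 25 mm ahead of it and the grasp point (between the pads) lies 6 mm ahead of it; y points along the fingers, x is the direction in which the jaws open and shut, and the axes are right-handed (so a half turn about y gives the same grasp; the last joint's range is limited). The gripper opens to 88 mm and grips with 3 to 60 N. Pads are 18 mm wide; open, the fingers measure 123 mm over their backs; the gripper's body (75 mm by 187 mm) begins 45 mm behind the grasp point.
Start: joints at [-1.541, 0.313, 1.498, -0, 1.331, -0.223], TCP at [0.131, -0.508, 0.264] pointing down, gripper open.
Joint ranges: [-2.94, 2.94], [-0.97, 2.17], [0.19, 2.56], [-1.23, 4.37], [0.02, 3.11], [-2.88, 2.88]. Speed limits (rad/s): [2.39, 2.39, 3.01, 3.14, 3.14, 3.14].

## Interface

Orientations are given as a rotation vector (axis times angle).
In Python, from cell import arm gives the robot as it stands.
- The arm moves only by the tool apply_moves, never from a script. Its argument "increments" is a list of rows, each an object with "offset": the shift along the tool's x, y, z in mm, a list of three; "dr": the turn, a rotation vector about the tool's x, y, z in rad, a list of three; "fingers": the finger opening in mm, from 0 to 88.1. In form: [{"offset": [dx, dy, dz], "dr": [ax, ay, az], "fingers": fingers}, ...]. A call has exactly 10 rows; each row shifts and turns the pose as measured when the row begins, along the tool's axes as they then stand; what a row does not reach is not made up. A row lasts 1/12 s, in which the tool goes at most 41.7 mm and 7.16 degrees, less where a joint would pass 70% of its speed; a pose out of reach is approached as far as the arm can. A call with a gripper value outside its range is refused whole. The fingers move at their own pace and stop on an object; "grip_force" is the grip in N (left out, the last holds). Time passes only in rows, so rows that do not move let the fingers close, or fill a call up. It gives the time, the measured TCP pose, the force and the opening at its end, in the units of the state.
- arm.observe(): the state, without advancing time (a new reading comes with each control period).
- arm.get_image(name): name is "scene" or "top" or "wrist"; returns the picture (480x640x3 uint8, blue, green, red); there is no depth.
- arm.camera_model(name): a dict with "intrinsics" (3x3 intrinsics, pixels), "world_from_camera" (4x4, takes a point from camera to world coordinates). Camera axes: x right, y down, z forward; pixel columns grow to the right and rows downward; lengths in m; the calibration is good to about 2 mm. The wrist camera is an equidistant fisheye: a pixel r from the principal point sees the ray r / f radians off the axis. A picture is of the moment at which its call begins: read the wrist's pose just before it. camera_model takes no time and is no camera call; for the wrist camera it gives the pose at the moment of the call.
- arm.sign_off(): hands the job in, once; it reports no verdict.
Trained networks look in the newest picture that a camera, given by its name, has taken for a name from the list of things; names that differ only in an ending like _2 or _b are one class to them, and where a whole thing is asked for, a point or a joint stands for the part that bears it (a point fixed in the world has none). Each returns a list of dicts, best first, with "confidence" (0 to 1); they miss things now and then, are a little off and sometimes report something else, mostly with a low value. They report only what shows in the picture. A call takes as long as a camera call. They do not tell look-alikes from the thing itself.
- arm.spot_in(name, camera): "position" ([row, column] in pixels, amid what is visible of it).
- arm.cut_out(name, camera): "region" (480x640 bool, what is visible of it) and "position" ([row, column] in pixels, amid what is visible of it).
- arm.spot_point(name, camera): "position" ([row, column] in pixels: a listed point, or the origin of a listed thing).
The state is a dict: "time": time; "q": joint angles; "qd": joint speeds; "tau": joint torques, N m; "tcp_pos": TCP position; "tcp_rot": TCP orientation; "ft_force": force on the tool from outside, world axes, zero at the start; "torque": the same for the moment, N m; "width": finger opening in m.
Only numpy, scipy, OpenCV 4.12 (cv2) and the standard library are available. Lean on these libraries where they do the work, as an engineer would, in place of code of your own. Each camera call takes 0.05 s, during which the arm holds its last target.

## Task

First put the steel column away: slide the cover of the grey case back, lay the column from the cork mat flat inside, and slide the cover fully shut. Then swap the two blue-capped bottles, parking one of them for a moment on the freed cork mat, so that the tall bottle ends standing inside the round tray and the squat bottle inside the square tray. Keep the bottles upright, set everything down without dropping it, and do not disturb the box of pipette tips.

Things in the scene. Friction and masses are not known exactly. Their poses are not given: they have to be found in the camera images.
- column_mid (a point): Centre of the loose steel column: a tube 24 mm in diameter lying level, with a hexagonal fitting (30 mm across flats, 20 mm long) on each end, 105 mm long over all, with a 3 mm stub beyond each end. The column's length runs along its y axis; the bare tube between the fittings is 65 mm long. Its centre is 15 mm above whatever it lies on. At the start it lies on the cork mat. About 0.25 kg.
- tall_mid (a point): Centre (half-way up) of the tall amber bottle: 135 mm high, body 56 mm in diameter up to 85 mm, then a shoulder narrowing until 98 mm above its foot to a 30 mm neck, and a blue screw cap 40 mm in diameter filling the top 28 mm (cap centre 53.5 mm above this point). The cap is fixed on and can bear the bottle (about 0.25 kg). z up. At the start it stands in the square tray.
- squat_mid (a point): Centre (half-way up) of the squat amber bottle: 85 mm high, body 64 mm in diameter up to 45 mm, then a shoulder narrowing until 57 mm above its foot to a 42 mm neck, and a blue screw cap 52 mm in diameter filling the top 24 mm (cap centre 30.5 mm above this point). The cap is fixed on and can bear the bottle (about 0.25 kg). z up. At the start it stands in the round tray.
- case: Grey open-topped case fixed to the bench, 110 (x) by 140 (y) mm, 42 mm high, walls and floor 5 mm thick, so the compartment is 100 by 130 mm and 37 mm deep; the column fits with its length along the case's y. Origin at the centre of the underside, z up. The case is turned a little on the bench.
- cover (a joint): Sliding cover of the case (white, with a grey rib, 5 mm thick, its top 48 mm above the bench): how far it has slid along the case's +x, in m. 0 = fully shut, 0.1 = fully back (compartment then open but for its last 5 mm). It moves with about 1 N of friction and stays where left.
- cover_grip (a point): Centre of the upright rib on the cover, by which it is slid: 14 mm thick (case x), 60 mm long (case y), standing 25 mm proud of the cover's top, which is 12.5 mm below this point. Moves with the cover; when shut it lies 20 mm to the +x side of the case's centre.
- mat: Square cork mat fixed to the bench, 130 by 130 mm, 4 mm thick; the spare spot. Origin at the centre of its underside.
- round_tray: Round white shallow tray fixed to the bench, 90 mm outside diameter, 80 mm inside, rim 12 mm high, its floor 4 mm above the bench. Origin at the centre of its underside.
- square_tray: Square white shallow tray fixed to the bench, 94 by 94 mm outside, 84 by 84 mm inside, rim 12 mm high, its floor 5 mm above the bench. Origin at the centre of its underside.
- tip_box: Loose black rack box of yellow pipette tips, 64 by 64 mm, 58 mm high; a bystander to be left alone. Origin at the centre of its underside.
There are look-alikes about, which are no part of the job. Leave any purple or red look-alike of the part that bears tall_mid alone. Leave any purple or turquoise look-alike of the part that bears squat_mid alone.

How it is judged:
On the way, in this order (a step that is already met when the one before it is completed fails the run):
1. the cover of the case is slid back (at least 80 mm) (value of joint cover above 0.08 m), for 0.2 s.
2. the column lies flat inside the case, released, with the cover still back (x of column_mid in the frame of case between -0.045 and 0.045 m and y of column_mid in the frame of case between -0.03 and 0.03 m and z of column_mid in the frame of case between 0.012 and 0.026 m and linear speed of column below 0.03 m/s and contact force between the fingers and column below 0.3 N and value of joint cover above 0.05 m), for 0.2 s.
3. the cover is slid shut (within 6 mm) over the column (x of column_mid in the frame of case between -0.045 and 0.045 m and y of column_mid in the frame of case between -0.03 and 0.03 m and z of column_mid in the frame of case between 0.012 and 0.026 m and linear speed of column below 0.03 m/s and contact force between the fingers and column below 0.3 N and value of joint cover below 0.006 m), for 0.2 s.
4. one of the two bottles stands on the cork mat (its centre within 50 mm of the mat's), upright and released (((horizontal distance between tall_mid and mat below 0.05 m and z of tall_mid in the frame of mat between 0.0675 and 0.0765 m and angle between tall_mid's own z axis and vertical below 0.1 rad and linear speed of tall below 0.03 m/s and contact force between the fingers and tall below 0.3 N) or (horizontal distance between squat_mid and mat below 0.05 m and z of squat_mid in the frame of mat between 0.0425 and 0.0515 m and angle between squat_mid's own z axis and vertical below 0.1 rad and linear speed of squat below 0.03 m/s and contact force between the fingers and squat below 0.3 N))), for 0.2 s.
At the end, for the whole second after the job is handed in: The tall bottle stands upright on the floor of the round tray and the squat bottle on that of the square tray, each inside the rim (centre within 15 mm of the tray's); the column lies flat inside the case and the cover is shut to within 6 mm; all released and at rest (all of step 3 and horizontal distance between tall_mid and round_tray below 0.015 m and z of tall_mid in the frame of round_tray between 0.0675 and 0.0765 m and angle between each of tall_mid, squat_mid's own z axis and vertical below 0.1 rad and linear speed of each of tall, squat below 0.03 m/s and contact force between the fingers and tall below 0.3 N and horizontal distance between squat_mid and square_tray below 0.015 m and z of squat_mid in the frame of square_tray between 0.0435 and 0.0525 m and contact force between the fingers and squat below 0.3 N); the robot touches nothing.
It fails at once if a bottle is tipped by more than 30 degrees (angle between any of tall_mid, squat_mid's own z axis and vertical above 0.52 rad).
It fails at once if a bottle or the column is dropped (out of the fingers and moving faster than 0.6 m/s, a fall of about 2 cm) ((linear speed of tall above 0.6 m/s and contact force between the fingers and tall below 0.01 N) or (linear speed of squat above 0.6 m/s and contact force between the fingers and squat below 0.01 N) or (linear speed of column above 0.6 m/s and contact force between the fingers and column below 0.01 N)).
It fails at once if the pipette-tip box is moved by more than 20 mm (distance of tip_box from where it was at the start of the episode above 0.02 m).
It also fails if it takes over 141 s, if anything falls off the work surface, if the arm or the gripper's body presses on something with over 40 N, if the wrist force passes 120 N, or if a joint passes its speed limit or range.

## Working session

There is one attempt and no reset: what is moved stays moved. The work goes in short steps, Python scripts to look and compute and a tool call to move; the robot and the scene stay as the last step left them, time stands still between calls to the robot, and variables do not carry over. Pictures are saved under pics/ and viewed, and the job is handed in when it is done.

Besides the shell and the picture viewer there is one more tool, called as a command line: name --argument value ..., lists and objects as JSON in quotes. apply_moves: Moves the arm, as the interface text tells. Its arguments: {"type":"object","properties":{"increments":{"type":"array","items":{"type":"object","properties":{"offset":{"type":"array","items":{"type":"number"}},"dr":{"type":"array","items":{"type":"number"}},"fingers":{"type":"number"}}}},"grip_force":{"type":"number"}},"required":["increments"]}

```bash
mkdir -p pics; ls; python3 - <<'E'
from cell import arm
import cv2
s=arm.observe(); print(s)
for n in ["scene","top","wrist"]:
    m=arm.camera_model(n); print(n,m)
    cv2.imwrite(f"pics/{n}0.png",arm.get_image(n))
E
```

```text
pics
{'time': 0.0, 'q': array([-1.54139113e+00,  3.13447908e-01,  1.49842679e+00, -4.12811045e-05,
        1.33102306e+00, -2.23381112e-01]), 'qd': array([ 0.00056673,  0.00065111, -0.00035268,  0.0023865 ,  0.00028952,
        0.00129942]), 'tau': array([-1.02521994e-03, -4.02207363e+01, -2.52270555e+01,  6.93964865e-02,
        3.52278748e-02, -8.76180570e-05]), 'tcp_pos': array([ 0.13128624, -0.50809291,  0.263166  ]), 'tcp_rot': array([-1.31722453,  1.02154682, -1.02011291]), 'ft_force': array([0.11918085, 0.37210121, 0.71536769]), 'torque': array([0.00943533, 0.02535591, 0.03242857]), 'width': 0.08857542693866656}
scene {'intrinsics': array([[551.51869291,   0.        , 321.0656808 ],
       [  0.        , 551.51869291, 237.75898508],
       [  0.        ,   0.        ,   1.        ]]), 'world_from_camera': array([[-3.23597483e-01,  6.53233322e-01, -6.84522386e-01,
         1.25524826e+00],
       [ 9.46194834e-01,  2.23455095e-01, -2.34058018e-01,
         3.44996881e-01],
       [ 6.55180806e-05, -7.23432131e-01, -6.90395501e-01,
         9.02122977e-01],
       [ 0.00000000e+
[... 345 characters left out ...]
.00358268, -0.00908632,  0.056323  ],
       [ 0.0095694 , -0.17312654, -0.9848531 ,  1.67260202],
       [ 0.        ,  0.        ,  0.        ,  1.        ]])}
wrist {'intrinsics': array([[371.64829954,   0.        , 315.90989322],
       [  0.        , 371.64829954, 233.68864511],
       [  0.        ,   0.        ,   1.        ]]), 'world_from_camera': array([[ 2.48943419e-01, -9.17240471e-01, -3.10961562e-01,
         2.12883971e-01],
       [-9.68517554e-01, -2.36081460e-01, -7.89891894e-02,
        -4.87632777e-01],
       [-9.60178264e-04,  3.20835571e-01, -9.47134423e-01,
         3.83620625e-01],
       [ 0.00000000e+00,  0.00000000e+00,  0.00000000e+00,
         1.00000000e+00]])}
```

View pics/scene0.png

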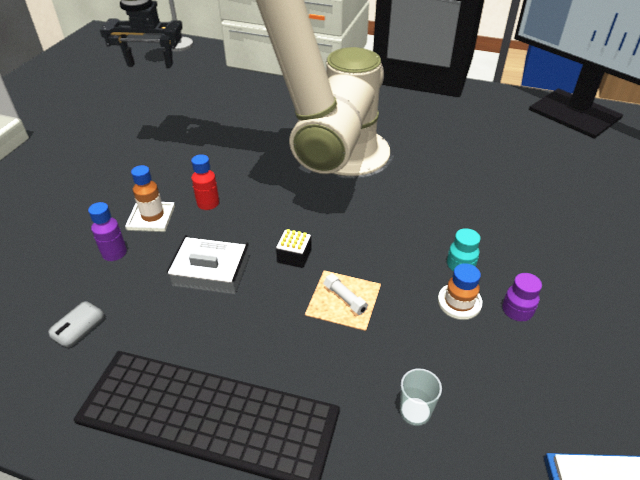

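View pics/top0.png

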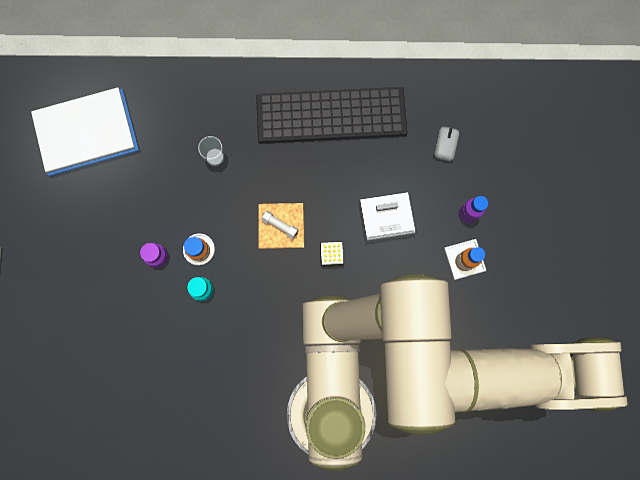

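View pics/wrist0.png

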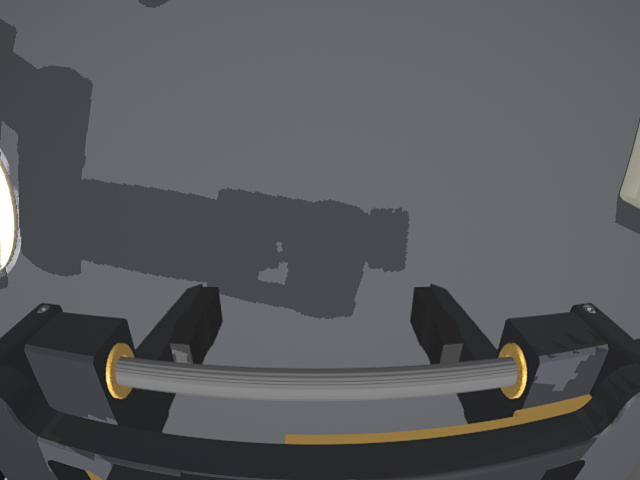

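```bash
python3 - <<'E'
from scipy.spatial.transform import Rotation as R
import numpy as np
print(R.from_rotvec([-1.31722453,  1.02154682, -1.02011291]).as_matrix().round(3))
E
```

```text
[[ 0.25  -0.     0.968]
 [-0.968  0.001  0.25 ]
 [-0.001 -1.     0.   ]]
```

```bash
cat > h.py <<'E'
from cell import arm
import cv2, numpy as np
from scipy.spatial.transform import Rotation as R
def ray(cam,px,m=None):
    m=m or arm.camera_model(cam); K=m["intrinsics"];T=m["world_from_camera"]
    u=(px[1]-K[0,2])/K[0,0]; v=(px[0]-K[1,2])/K[1,1]
    if cam=="wrist":
        r=np.hypot(u,v); d=np.array([u/r*np.sin(r),v/r*np.sin(r),np.cos(r)]) if r>1e-9 else np.array([0,0,1.])
    else: d=np.array([u,v,1.])
    return T[:3,3],T[:3,:3]@d
def atz(cam,px,z,m=None):
    o,d=ray(cam,px,m); return o+d*(z-o[2])/d[2]
def proj(cam,p,m=None):
    m=m or arm.camera_model(cam); K=m["intrinsics"];T=m["world_from_camera"]
    c=T[:3,:3].T@(np.asarray(p)-T[:3,3])
    if cam=="wrist":
        th=np.arctan2(np.hypot(c[0],c[1]),c[2]); s=np.hypot(c[0],c[1])
        u,v=c[0]/s*th,c[1]/s*th
    else: u,v=c[0]/c[2],c[1]/c[2]
    return np.array([K[1,1]*v+K[1,2],K[0,0]*u+K[0,2]])
Z=dict(column_mid=.019,tall_mid=.0725,squat_mid=.0465,case=0,cover_grip=.0605,mat=0,round_tray=0,square_tray=0,tip_box=0)
E
python3 - <<'E'
from h import *
for cam in ["top","scene"]:
    arm.get_image(cam)
    for n in Z:
        for d in arm.spot_point(n,cam)[:4]:
            print(cam,n,np.round(d["position"],1),round(d["confidence"],2),atz(cam,d["position"],Z[n]).round(4))
E
```

```text
top column_mid [226.2 279.5] 0.62 [0.5181 0.1468 0.019 ]
top tall_mid [258.2 470.2] 0.89 [ 0.4198 -0.3795  0.0725]
top tall_mid [206.7 473.6] 0.74 [ 0.5647 -0.3953  0.0725]
top squat_mid [290.4 197.1] 0.87 [0.3317 0.3692 0.0465]
top squat_mid [246.1 198.5] 0.72 [0.4551 0.3699 0.0465]
top squat_mid [252.4 150.9] 0.59 [0.4369 0.5011 0.0465]
top case [222.9 387.4] 0.94 [ 0.533  -0.1638  0.    ]
top cover_grip [208.5 388.9] 0.94 [ 0.5614 -0.1608  0.0605]
top mat [260.5 462.6] 0.73 [ 0.4239 -0.3772  0.    ]
top mat [223.  276.3] 0.71 [0.5314 0.1572 0.    ]
top round_tray [248.1 198.2] 0.76 [0.4572 0.3795 0.    ]
top square_tray [261.3 463.6] 0.92 [ 0.4216 -0.38    0.    ]
top tip_box [253.8 331.6] 0.59 [ 0.442  -0.0022  0.    ]
scene column_mid [294.4 342.6] 0.86 [0.5276 0.1439 0.019 ]
scene tall_mid [231.7 106.9] 0.78 [ 0.5672 -0.3892  0.0725]
scene tall_mid [191. 145.] 0.71 [ 0.4157 -0.387   0.0725]
scene tall_mid [182.1 205. ] 0.64 [ 0.3384 -0.2674  0.0725]
scene squat_mid [297.  523.5] 0.74 [0.4386 0.4979 0.0465]
scene squat_mid [249.9 462.4] 0.66 [0.343  0.3612 0.0465]
scene squat_mid [289.6 461.1] 0.58 [0.4595 0.3757 0.0465]
scene case [270.7 211.5] 0.65 [ 0.5405 -0.1576 -0.    ]
scene cover_grip [261.  201.4] 0.76 [ 0.5702 -0.1569  0.0605]
scene mat [297.7 346.3] 0.77 [0.5182 0.1497 0.    ]
scene round_tray [301.7 457.9] 0.65 [0.4524 0.376  0.    ]
scene round_tray [252.9 296.7] 0.37 [0.4268 0.0024 0.    ]
scene square_tray [217.3 150.8] 0.79 [ 0.4275 -0.3816  0.    ]
scene tip_box [252.5 294.5] 0.74 [ 0.4272 -0.0028  0.    ]
scene tip_box [293.8 345.1] 0.67 [0.5086 0.1441 0.    ]
```

```bash
cat >> h.py <<'E'
def rot(yaw):
    """tool y down, tool x at world angle yaw(deg)"""
    a=np.radians(yaw); x=np.array([np.cos(a),np.sin(a),0]); y=np.array([0,0,-1.]); return np.c_[x,y,np.cross(x,y)]
def plan(goals,maxmm=34,maxdeg=6.5,pad=10):
    """goals: list of (pos,yaw). prints rows (rounded 0.5mm)"""
    s=arm.observe(); p=s["tcp_pos"].copy(); M=R.from_rotvec(s["tcp_rot"]).as_matrix(); rows=[]
    for g,yaw in goals:
        g=np.asarray(g,float); G=rot(yaw)
        dv=R.from_matrix(M.T@G).as_rotvec()
        n=max(1,int(np.ceil(max(np.linalg.norm(g-p)*1000/maxmm,np.degrees(np.linalg.norm(dv))/maxdeg)-1e-6)))
        for i in range(n):
            st=(g-p)/(n-i); off=np.round(M.T@st*1000,1); dr=np.round(R.from_matrix(M.T@G).as_rotvec()/(n-i),3)
            rows.append((off.tolist(),dr.tolist()))
            p=p+M@off/1000; M=M@R.from_rotvec(dr).as_matrix()
    for r in rows: print(r)
    print(len(rows),"end",p.round(4))
def st():
    s=arm.observe(); M=R.from_rotvec(s["tcp_rot"]).as_matrix()
    print("t",round(s["time"],2),"tcp",s["tcp_pos"].round(4),"yaw",np.degrees(np.arctan2(M[1,0],M[0,0])).round(2),"tilt",np.degrees(np.arccos(-M[2,1])).round(2),"w",round(s["width"]*1000,1),"f",s["ft_force"].round(1),"q",s["q"].round(2))
E
python3 - <<'E'
from h import *
plan([((.50,-.20,.27),0)])
E
```

```text
([-13.8, -0.4, 28.9], [0.0, -0.088, -0.0])
([-11.2, -0.4, 30.0], [0.0, -0.088, -0.0])
([-8.5, -0.4, 30.9], [0.0, -0.088, -0.0])
([-5.7, -0.4, 31.5], [0.0, -0.088, -0.0])
([-2.9, -0.4, 31.9], [0.0, -0.088, -0.0])
([-0.1, -0.4, 32.0], [0.0, -0.088, -0.0])
([2.7, -0.4, 31.9], [0.0, -0.088, -0.0])
([5.5, -0.4, 31.6], [0.0, -0.088, -0.0])
([8.3, -0.4, 31.0], [0.0, -0.088, -0.0])
([10.9, -0.4, 30.1], [0.0, -0.088, -0.0])
([13.6, -0.5, 29.1], [0.0, -0.088, -0.0])
([16.1, -0.4, 27.7], [0.0, -0.087, -0.0])
([18.4, -0.5, 26.3], [0.0, -0.088, -0.0])
([20.6, -0.4, 24.5], [0.0, -0.087, -0.0])
([22.7, -0.5, 22.6], [0.0, -0.088, -0.0])
15 end [ 0.5  -0.2   0.27]
```

apply_moves --increments '[{"offset": [-14,0,29],"dr": [0,-0.088,0],"fingers": 60},{"offset": [-11,0,30],"dr": [0,-0.088,0],"fingers": 60},{"offset": [-8.5,0,31],"dr": [0,-0.088,0],"fingers": 60},{"offset": [-6,0,31.5],"dr": [0,-0.088,0],"fingers": 60},{"offset": [-3,0,32],"dr": [0,-0.088,0],"fingers": 60},{"offset": [0,0,32],"dr": [0,-0.088,0],"fingers": 60},{"offset": [3,0,32],"dr": [0,-0.088,0],"fingers": 60},{"offset": [5.5,0,31.5],"dr": [0,-0.088,0],"fingers": 60},{"offset": [8,0,31],"dr": [0,-0.088,0],"fingers": 60},{"offset": [11,0,30],"dr": [0,-0.088,0],"fingers": 60}]'

```text
time: 1.98
tcp_pos: [0.3803, -0.2934, 0.2634]
tcp_rot: [-1.549, 0.32, -0.321]
ft_force: [1.0, -0.9, 0.1]
width: 0.0597
```

```bash
python3 - <<'E'
from h import *
st(); plan([((.50,-.20,.27),0)])
E
```

```text
t 1.98 tcp [ 0.3803 -0.2934  0.2634] yaw -23.4 tilt 0.11 w 59.7 f [ 1.  -0.9  0.1] q [-0.9   0.21  1.63 -0.    1.3  -0.49]
([14.6, -1.4, 26.6], [0.0, -0.082, 0.0])
([16.7, -1.4, 25.4], [0.0, -0.082, 0.0])
([18.7, -1.3, 23.9], [0.001, -0.081, 0.0])
([20.6, -1.3, 22.3], [0.0, -0.082, 0.0])
([22.3, -1.4, 20.6], [0.001, -0.081, 0.0])
5 end [ 0.5  -0.2   0.27]
```

apply_moves --increments '[{"offset": [15,-1.4,26.5],"dr": [0,-0.082,0],"fingers": 60},{"offset": [17,-1.4,25.5],"dr": [0,-0.082,0],"fingers": 60},{"offset": [19,-1.4,24],"dr": [0,-0.082,0],"fingers": 60},{"offset": [20.5,-1.4,22.5],"dr": [0,-0.082,0],"fingers": 60},{"offset": [22.5,-1.4,20.5],"dr": [0,-0.082,0],"fingers": 60},{"offset": [0,0,0],"dr": [0,0,0],"fingers": 60},{"offset": [0,0,0],"dr": [0,0,0],"fingers": 60},{"offset": [0,0,0],"dr": [0,0,0],"fingers": 60},{"offset": [0,0,0],"dr": [0,0,0],"fingers": 60},{"offset": [0,0,0],"dr": [0,0,0],"fingers": 60}]'

```text
time: 2.82
tcp_pos: [0.5077, -0.1895, 0.2705]
tcp_rot: [-1.573, -0.025, 0.023]
ft_force: [-0.8, -0.6, 0.2]
width: 0.0601
```

```bash
python3 - <<'E'
from h import *
st()
m=arm.camera_model("wrist");cv2.imwrite("pics/w1.png",arm.get_image("wrist"))
for n in Z:
    for d in arm.spot_point(n,"wrist")[:4]:
        print(n,np.round(d["position"],1),round(d["confidence"],2),atz("wrist",d["position"],Z[n],m).round(4))
cv2.imwrite("pics/top1.png",cv2.resize(arm.get_image("top")[170:320,120:520],None,fx=2,fy=2,interpolation=cv2.INTER_CUBIC))
E
```

```text
t 2.82 tcp [ 0.5077 -0.1895  0.2705] yaw 1.75 tilt 0.12 w 60.1 f [-0.8 -0.6  0.2] q [-0.57  0.34  1.44 -0.    1.36 -0.6 ]
tall_mid [367.7 235.5] 0.8 [ 0.4245 -0.3736  0.0725]
tall_mid [281.5 147.3] 0.55 [ 0.3374 -0.2713  0.0725]
case [158.7 349.5] 0.62 [ 0.5426 -0.1545  0.    ]
cover_grip [167.1 381.6] 0.6 [ 0.5664 -0.1533  0.0605]
square_tray [337.3 250.1] 0.9 [ 0.4296 -0.3816  0.    ]
tip_box [ 15.7 255.7] 0.62 [ 0.4404 -0.0027  0.    ]
tip_box [163.5 350.2] 0.49 [ 0.5436 -0.1596  0.    ]
```

View pics/w1.png

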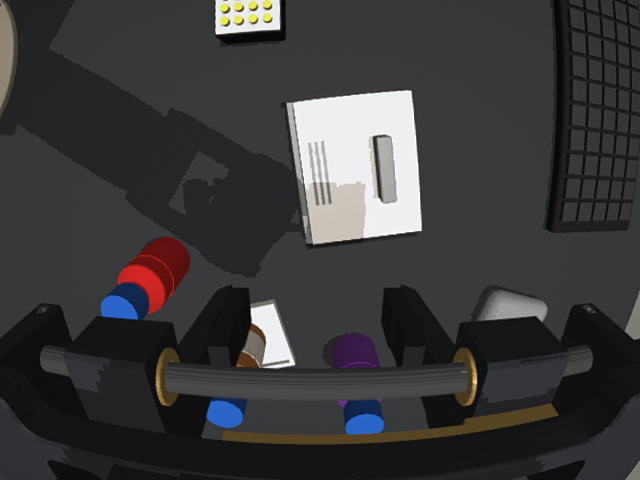

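View pics/top1.png

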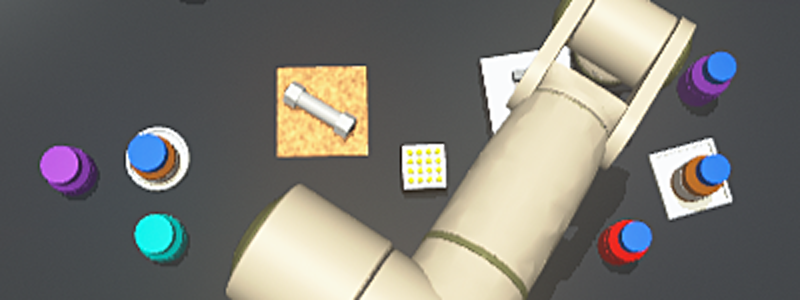

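```bash
python3 - <<'E'
from h import *
m=arm.camera_model("wrist");im=cv2.imread("pics/w1.png")
cv2.imwrite("pics/w1c.png",cv2.resize(im[80:255,275:435],None,fx=3.4,fy=3.4,interpolation=cv2.INTER_CUBIC))
g=cv2.cvtColor(im,cv2.COLOR_BGR2GRAY)
hsv=cv2.cvtColor(im,cv2.COLOR_BGR2HSV)
# cover white: bright
msk=(g>140).astype(np.uint8); msk[:80]=0; msk[255:]=0; msk[:,:280]=0; msk[:,435:]=0
n,l,s,c=cv2.connectedComponentsWithStats(msk); k=1+np.argmax(s[1:,4]); cs=cv2.findContours((l==k).astype(np.uint8),cv2.RETR_EXTERNAL,cv2.CHAIN_APPROX_NONE)[0]
pts=cs[0][:,0,:]
w=np.array([atz("wrist",(p[1],p[0]),.048,m)[:2]*1000 for p in pts]).astype(np.float32)
print(cv2.minAreaRect(w))
# rib top: gray
for n in ["cover","cover_grip"]:
  for d in arm.cut_out(n,"wrist")[:2]:
    r=d["region"]; print(n,d["confidence"],r.sum())
    cs=max(cv2.findContours(r.astype(np.uint8),cv2.RETR_EXTERNAL,cv2.CHAIN_APPROX_NONE)[0],key=len)[:,0,:]
    w=np.array([atz("wrist",(p[1],p[0]),.048,m)[:2]*1000 for p in cs]).astype(np.float32)
    print(cv2.minAreaRect(w))
for p in [(135,377),(135,389),(203,383),(202,396)]: print(atz("wrist",p,.073,m))
E
```

```text
((546.9810791015625, -156.49609375), (115.45270538330078, 138.1649932861328), 9.211645126342773)
cover 0.63 18559
((546.5140380859375, -156.92535400390625), (116.64591217041016, 149.24142456054688), 9.176362991333008)
cover_grip 0.87 16348
((549.8177490234375, -156.09768676757812), (111.03294372558594, 138.06222534179688), 8.92663860321045)
[ 0.55888405 -0.12290722  0.073     ]
[ 0.56935092 -0.1222485   0.073     ]
[ 0.56830035 -0.18282935  0.073     ]
[ 0.58010798 -0.18140869  0.073     ]
```

View pics/w1c.png

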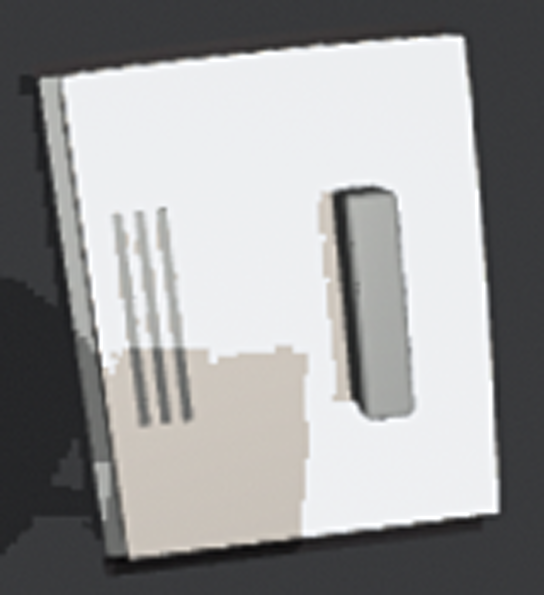

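```bash
python3 - <<'E'
from h import *
plan([((.5695,-.153,.12),9.2),((.5695,-.153,.078),9.2)],maxdeg=4)
E
```

```text
([12.4, 30.1, 6.8], [0.0, -0.026, 0.0])
([12.6, 30.1, 6.5], [0.001, -0.026, 0.0])
([12.8, 30.1, 6.1], [0.0, -0.025, 0.0])
([13.0, 30.1, 5.8], [0.001, -0.026, 0.0])
([13.1, 30.1, 5.5], [0.0, -0.025, 0.001])
([-0.0, 21.0, -0.0], [0.0, -0.0, -0.0])
([-0.0, 21.0, -0.0], [0.0, -0.0, -0.0])
7 end [ 0.5695 -0.153   0.078 ]
```

apply_moves --increments '[{"offset": [12.4,30,7],"dr": [0,-0.026,0],"fingers": 50},{"offset": [12.6,30,6.5],"dr": [0,-0.026,0],"fingers": 50},{"offset": [12.8,30,6],"dr": [0,-0.026,0],"fingers": 50},{"offset": [13,30,6],"dr": [0,-0.026,0],"fingers": 50},{"offset": [13,30,5.5],"dr": [0,-0.026,0],"fingers": 50},{"offset": [0,0,0],"dr": [0,0,0],"fingers": 50},{"offset": [0,0,0],"dr": [0,0,0],"fingers": 50},{"offset": [0,0,0],"dr": [0,0,0],"fingers": 50},{"offset": [0,0,0],"dr": [0,0,0],"fingers": 50},{"offset": [0,0,0],"dr": [0,0,0],"fingers": 50}]'

```text
time: 4.3
tcp_pos: [0.5732, -0.1539, 0.121]
tcp_rot: [-1.576, -0.137, 0.123]
ft_force: [0.7, -0.3, 0.5]
width: 0.0495
```

```bash
python3 - <<'E'
from h import *
st(); plan([((.5695,-.153,.078),9.2)])
cv2.imwrite("pics/w2.png",arm.get_image("wrist"))
E
```

```text
t 4.3 tcp [ 0.5732 -0.1539  0.121 ] yaw 9.46 tilt 0.73 w 49.5 f [ 0.7 -0.3  0.5] q [-0.46  0.6   1.46 -0.    1.07 -0.62]
([-1.9, 21.5, 1.0], [0.005, 0.002, 0.004])
([-1.8, 21.5, 0.8], [0.005, 0.002, 0.004])
2 end [ 0.5695 -0.153   0.078 ]
```

View pics/w2.png

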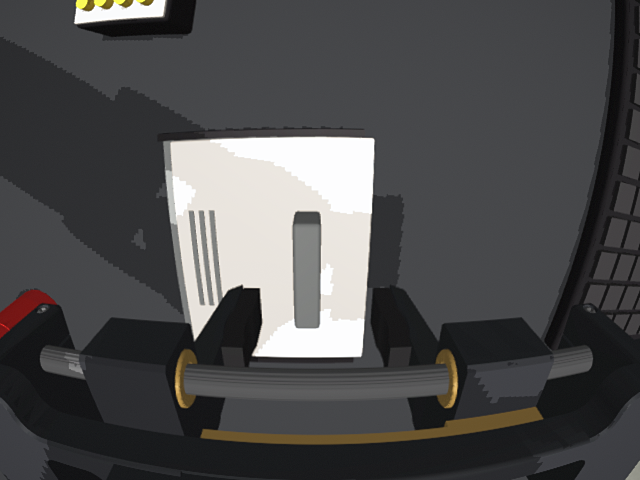

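apply_moves --increments '[{"offset": [-2,21,1],"dr": [0.005,0.002,0.004],"fingers": 50},{"offset": [-2,21,1],"dr": [0.005,0.002,0.004],"fingers": 50},{"offset": [0,0,0],"dr": [0,0,0],"fingers": 50},{"offset": [0,0,0],"dr": [0,0,0],"fingers": 12},{"offset": [0,0,0],"dr": [0,0,0],"fingers": 12},{"offset": [0,0,0],"dr": [0,0,0],"fingers": 12},{"offset": [0,0,0],"dr": [0,0,0],"fingers": 12},{"offset": [0,0,0],"dr": [0,0,0],"fingers": 10},{"offset": [0,0,0],"dr": [0,0,0],"fingers": 10},{"offset": [0,0,0],"dr": [0,0,0],"fingers": 10}]' --grip_force 10

```text
time: 5.18
tcp_pos: [0.5722, -0.1563, 0.0892]
tcp_rot: [-1.576, -0.136, 0.113]
ft_force: [1.3, -0.0, -5.0]
width: 0.0137
```

```bash
python3 - <<'E'
from h import *
st(); cv2.imwrite("pics/w3.png",arm.get_image("wrist"))
E
```

```text
t 5.18 tcp [ 0.5722 -0.1563  0.0892] yaw 9.07 tilt 1.0 w 13.7 f [ 1.3 -0.  -5. ] q [-0.46  0.64  1.49  0.    1.   -0.62]
```

View pics/w3.png

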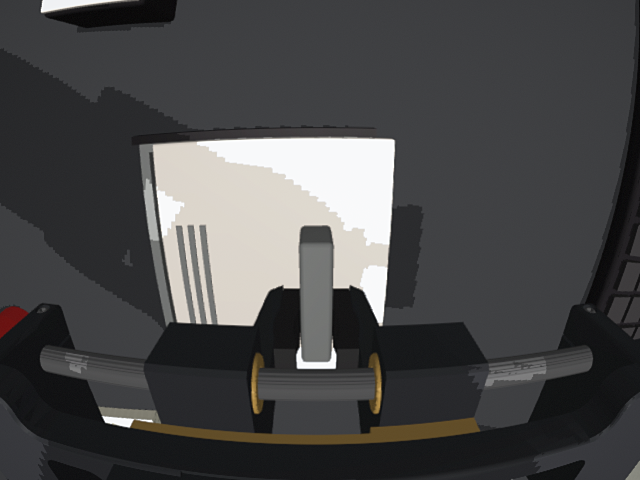

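```bash
python3 - <<'E'
from h import *
s=arm.observe();M=R.from_rotvec(s["tcp_rot"]).as_matrix()
for d in (-.025,0,.006,.025): print(d,proj("wrist",s["tcp_pos"]+M@[0,d,0]))
m=arm.camera_model("wrist")
for px in [(226,316),(361,316)]: print(atz("wrist",px,.073,m))
E
```

```text
-0.025 [379.36499498 315.04757961]
0 [337.49071397 315.18432496]
0.006 [329.09849102 315.21212516]
0.025 [305.86458032 315.28976701]
[ 0.56644088 -0.11651093  0.073     ]
[ 0.57665424 -0.18092755  0.073     ]
```

apply_moves --increments '[{"offset": [0,0,0],"dr": [0,0,0],"fingers": 26},{"offset": [0,0,0],"dr": [0,0,0],"fingers": 26},{"offset": [0,10,4],"dr": [0.005,0,0.008],"fingers": 26},{"offset": [0,3,0],"dr": [0,0,0],"fingers": 26},{"offset": [0,0,0],"dr": [0,0,0],"fingers": 26},{"offset": [0,0,0],"dr": [0,0,0],"fingers": 26},{"offset": [0,0,0],"dr": [0,0,0],"fingers": 10},{"offset": [0,0,0],"dr": [0,0,0],"fingers": 10},{"offset": [0,0,0],"dr": [0,0,0],"fingers": 10},{"offset": [0,0,0],"dr": [0,0,0],"fingers": 10}]' --grip_force 15

```text
time: 6.07
tcp_pos: [0.572, -0.1518, 0.0749]
tcp_rot: [-1.571, -0.129, 0.12]
ft_force: [0.1, 0.7, -1.3]
width: 0.0138
```

```bash
python3 - <<'E'
from h import *
st()
E
```

```text
t 6.07 tcp [ 0.572  -0.1518  0.0749] yaw 9.08 tilt 0.42 w 13.8 f [ 0.1  0.7 -1.3] q [-0.46  0.66  1.5  -0.    0.98 -0.62]
```

apply_moves --increments '[{"offset": [8,-1,0],"dr": [0,0,0],"fingers": 10},{"offset": [12,0,0],"dr": [0,0,0],"fingers": 10},{"offset": [12,0,0],"dr": [0,0,0],"fingers": 10},{"offset": [12,0,0],"dr": [0,0,0],"fingers": 10},{"offset": [12,0,0],"dr": [0,0,0],"fingers": 10},{"offset": [12,0,0],"dr": [0,0,0],"fingers": 10},{"offset": [12,0,0],"dr": [0,0,0],"fingers": 10},{"offset": [10,0,0],"dr": [0,0,0],"fingers": 10},{"offset": [0,0,0],"dr": [0,0,0],"fingers": 10},{"offset": [0,0,0],"dr": [0,0,0],"fingers": 10}]'

```text
time: 6.9
tcp_pos: [0.6612, -0.1375, 0.0748]
tcp_rot: [-1.57, -0.121, 0.128]
ft_force: [-2.3, 0.2, 1.8]
width: 0.0141
```

```bash
python3 - <<'E'
from h import *
st(); cv2.imwrite("pics/w4.png",arm.get_image("wrist"))
E
```

```text
t 6.9 tcp [ 0.6612 -0.1375  0.0748] yaw 9.09 tilt 0.26 w 14.1 f [-2.3  0.2  1.8] q [-0.38  0.82  1.18 -0.    1.14 -0.53]
```

View pics/w4.png

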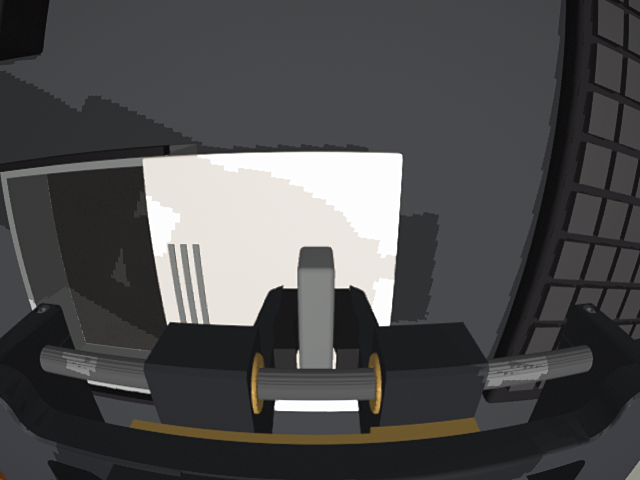

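apply_moves --increments '[{"offset": [6,0,0],"dr": [0,0,0],"fingers": 10},{"offset": [4,0,0],"dr": [0,0,0],"fingers": 10},{"offset": [2,0,0],"dr": [0,0,0],"fingers": 10},{"offset": [0,0,0],"dr": [0,0,0],"fingers": 10},{"offset": [0,0,0],"dr": [0,0,0],"fingers": 10},{"offset": [0,0,0],"dr": [0,0,0],"fingers": 40},{"offset": [0,0,0],"dr": [0,0,0],"fingers": 40},{"offset": [0,0,0],"dr": [0,0,0],"fingers": 40},{"offset": [0,-25,0],"dr": [0,0,0],"fingers": 40},{"offset": [0,-35,0],"dr": [0,0,0],"fingers": 40}]'

```text
time: 7.78
tcp_pos: [0.661, -0.1368, 0.1287]
tcp_rot: [-1.559, -0.084, 0.162]
ft_force: [0.5, -0.3, 0.6]
width: 0.0401
```

```bash
python3 - <<'E'
from h import *
st(); plan([((.58,-.06,.24),9),((.53,.07,.25),-20)])
E
```

```text
t 7.78 tcp [ 0.661  -0.1368  0.1287] yaw 9.0 tilt 2.88 w 40.1 f [ 0.5 -0.3  0.6] q [-0.37  0.79  1.1  -0.02  1.3  -0.52]
([-14.7, -21.4, 18.0], [-0.002, -0.0, -0.01])
([-14.5, -21.5, 17.9], [-0.002, -0.0, -0.01])
([-14.2, -21.7, 17.9], [-0.003, -0.0, -0.01])
([-14.0, -21.9, 17.8], [-0.002, -0.0, -0.009])
([-13.8, -22.1, 17.8], [-0.003, -0.0, -0.01])
([-5.8, -2.0, 27.2], [0.0, 0.101, 0.0])
([-8.5, -2.0, 26.5], [0.0, 0.101, 0.0])
([-11.2, -2.0, 25.5], [0.0, 0.101, 0.0])
([-13.7, -2.0, 24.3], [0.0, 0.101, 0.0])
([-16.1, -2.0, 22.8], [0.0, 0.102, 0.0])
10 end [0.53   0.0701 0.25  ]
```

apply_moves --increments '[{"offset": [-14.7,-21.5,18],"dr": [-0.002,0,-0.01],"fingers": 50},{"offset": [-14.5,-21.5,18],"dr": [-0.002,0,-0.01],"fingers": 50},{"offset": [-14,-21.5,18],"dr": [-0.002,0,-0.01],"fingers": 50},{"offset": [-14,-22,18],"dr": [-0.002,0,-0.01],"fingers": 50},{"offset": [-14,-22,18],"dr": [-0.002,0,-0.01],"fingers": 50},{"offset": [-6,-2,27],"dr": [0,0.11,0],"fingers": 50},{"offset": [-8.5,-2,26.5],"dr": [0,0.11,0],"fingers": 50},{"offset": [-11,-2,25.5],"dr": [0,0.11,0],"fingers": 50},{"offset": [-14,0,24],"dr": [0,0.11,0],"fingers": 50},{"offset": [0,0,0],"dr": [0,0,0],"fingers": 50}]'

```text
time: 8.62
tcp_pos: [0.5379, 0.0506, 0.2587]
tcp_rot: [-1.556, 0.223, -0.261]
ft_force: [-0.3, -0.4, -1.0]
width: 0.0503
```

```bash
python3 - <<'E'
from h import *
st()
m=arm.camera_model("wrist");cv2.imwrite("pics/w5.png",arm.get_image("wrist"))
for n in Z:
    for d in arm.spot_point(n,"wrist")[:3]:
        print(n,np.round(d["position"],1),round(d["confidence"],2),atz("wrist",d["position"],Z[n],m).round(4))
for d in arm.cut_out("column_mid","wrist")[:2]:
    cs=max(cv2.findContours(d["region"].astype(np.uint8),cv2.RETR_EXTERNAL,cv2.CHAIN_APPROX_NONE)[0],key=len)[:,0,:]
    w=np.array([atz("wrist",(p[1],p[0]),.025,m)[:2]*1000 for p in cs]).astype(np.float32)
    print(d["confidence"],cv2.minAreaRect(w))
E
```

```text
t 8.62 tcp [0.5379 0.0506 0.2587] yaw -17.65 tilt 1.38 w 50.3 f [-0.3 -0.4 -1. ] q [-0.12  0.34  1.48  0.    1.3   0.18]
column_mid [112.2 266.6] 0.71 [0.5248 0.1446 0.019 ]
case [350.5 366.4] 0.61 [ 0.5441 -0.1608  0.    ]
cover_grip [113.8 269.2] 0.42 [0.5306 0.1409 0.0605]
cover_grip [264.7 239.3] 0.16 [0.4577 0.02   0.0605]
mat [111.8 270.9] 0.59 [0.5272 0.1443 0.    ]
tip_box [262.6 239.9] 0.66 [0.4398 0.0012 0.    ]
0.8 ((525.6279296875, 147.5030517578125), (110.8349838256836, 34.09162139892578), 59.150146484375)
```

View pics/w5.png

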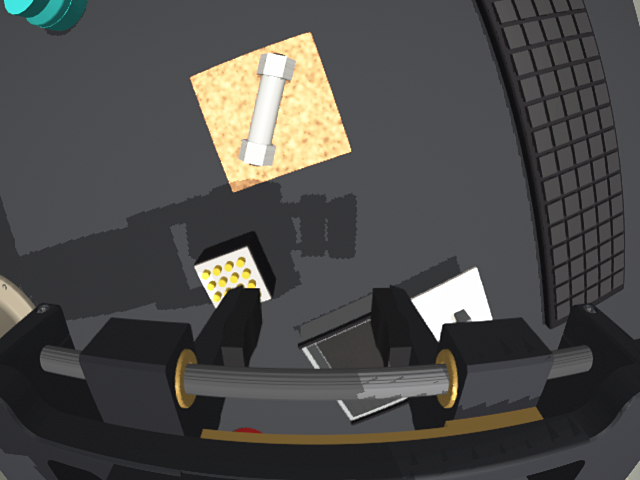

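```bash
python3 - <<'E'
from h import *
plan([((.525,.146,.10),-31)])
E
```

```text
([-7.8, 26.2, 15.0], [-0.001, 0.039, 0.004])
([-8.3, 26.2, 14.7], [-0.001, 0.039, 0.004])
([-8.8, 26.2, 14.4], [-0.001, 0.039, 0.004])
([-9.2, 26.2, 14.1], [-0.001, 0.04, 0.003])
([-9.7, 26.3, 13.7], [-0.001, 0.039, 0.004])
([-10.2, 26.3, 13.3], [-0.001, 0.04, 0.003])
6 end [0.525 0.146 0.1  ]
```

apply_moves --increments '[{"offset": [-8,26,15],"dr": [0,0.039,0.004],"fingers": 50},{"offset": [-8.5,26,14.5],"dr": [0,0.039,0.004],"fingers": 50},{"offset": [-9,26,14.5],"dr": [0,0.039,0.004],"fingers": 50},{"offset": [-9,26,14],"dr": [0,0.039,0.004],"fingers": 50},{"offset": [-9.5,26,13.5],"dr": [0,0.039,0.004],"fingers": 50},{"offset": [-10,26,13],"dr": [0,0.039,0.004],"fingers": 50},{"offset": [0,0,0],"dr": [0,0,0],"fingers": 50},{"offset": [0,0,0],"dr": [0,0,0],"fingers": 50},{"offset": [0,0,0],"dr": [0,0,0],"fingers": 50},{"offset": [0,0,0],"dr": [0,0,0],"fingers": 50}]'

```text
time: 10.0
tcp_pos: [0.5279, 0.146, 0.0988]
tcp_rot: [-1.521, 0.425, -0.436]
ft_force: [-0.1, 0.1, 0.3]
width: 0.0499
```

```bash
python3 - <<'E'
from h import *
st()
m=arm.camera_model("wrist");cv2.imwrite("pics/w6.png",arm.get_image("wrist"))
for d in arm.spot_point("column_mid","wrist")[:1]: print(d,atz("wrist",d["position"],.019,m).round(4))
for d in arm.cut_out("column_mid","wrist")[:1]:
    cs=max(cv2.findContours(d["region"].astype(np.uint8),cv2.RETR_EXTERNAL,cv2.CHAIN_APPROX_NONE)[0],key=len)[:,0,:]
    w=np.array([atz("wrist",(p[1],p[0]),.022,m)[:2]*1000 for p in cs]).astype(np.float32)
    print(d["confidence"],cv2.minAreaRect(w))
plan([((.525,.146,.034),-31)])
E
```

```text
t 10.0 tcp [0.5279 0.146  0.0988] yaw -31.51 tilt 0.54 w 49.9 f [-0.1  0.1  0.3] q [0.05 0.54 1.63 0.01 0.97 0.6 ]
{'position': [260.1, 313.5], 'confidence': 0.68} [0.5276 0.1466 0.019 ]
0.57 ((523.7359008789062, 145.6609344482422), (117.2787857055664, 34.16801452636719), 58.837982177734375)
([-1.3, 32.3, -1.1], [-0.004, -0.005, 0.002])
([-1.3, 32.3, -0.9], [-0.004, -0.005, 0.003])
2 end [0.525 0.146 0.034]
```

View pics/w6.png

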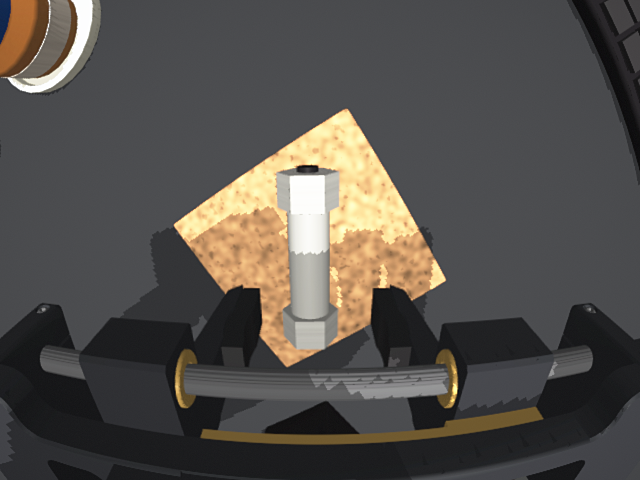

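apply_moves --increments '[{"offset": [-1.3,22,0],"dr": [-0.003,0,0.002],"fingers": 50},{"offset": [-1,20,0],"dr": [-0.003,0,0.002],"fingers": 50},{"offset": [0,15,0],"dr": [0,0,0],"fingers": 50},{"offset": [0,5,0],"dr": [0,0,0],"fingers": 50},{"offset": [0,0,0],"dr": [0,0,0],"fingers": 50},{"offset": [0,0,0],"dr": [0,0,0],"fingers": 50},{"offset": [0,0,0],"dr": [0,0,0],"fingers": 50},{"offset": [0,0,0],"dr": [0,0,0],"fingers": 50},{"offset": [0,0,0],"dr": [0,0,0],"fingers": 50},{"offset": [0,0,0],"dr": [0,0,0],"fingers": 50}]'

```text
time: 10.98
tcp_pos: [0.5315, 0.1453, 0.0432]
tcp_rot: [-1.52, 0.42, -0.445]
ft_force: [-0.2, 0.4, -0.4]
width: 0.0501
```

```bash
python3 - <<'E'
from h import *
st()
m=arm.camera_model("wrist");cv2.imwrite("pics/w7.png",arm.get_image("wrist"))
plan([((.525,.146,.034),-31)])
E
```

```text
t 10.98 tcp [0.5315 0.1453 0.0432] yaw -31.66 tilt 0.99 w 50.1 f [-0.2  0.4 -0.4] q [0.05 0.63 1.65 0.   0.84 0.6 ]
([-6.0, 9.1, -3.0], [-0.011, -0.011, 0.014])
1 end [0.525 0.146 0.034]
```

View pics/w7.png

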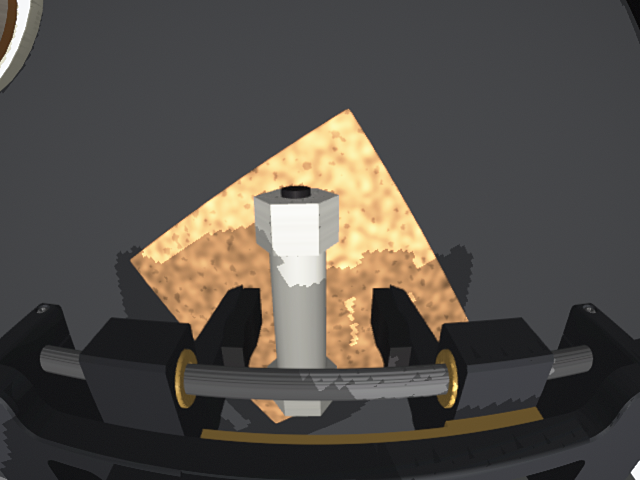

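apply_moves --increments '[{"offset": [-6,0,-2],"dr": [-0.011,-0.011,0.014],"fingers": 50},{"offset": [0,6,0],"dr": [0,0,0],"fingers": 50},{"offset": [0,3,0],"dr": [0,0,0],"fingers": 50},{"offset": [0,0,0],"dr": [0,0,0],"fingers": 50},{"offset": [0,0,0],"dr": [0,0,0],"fingers": 20},{"offset": [0,0,0],"dr": [0,0,0],"fingers": 20},{"offset": [0,0,0],"dr": [0,0,0],"fingers": 20},{"offset": [0,0,0],"dr": [0,0,0],"fingers": 20},{"offset": [0,0,0],"dr": [0,0,0],"fingers": 20},{"offset": [0,0,0],"dr": [0,0,0],"fingers": 20}]' --grip_force 20

```text
time: 11.87
tcp_pos: [0.5245, 0.1471, 0.0332]
tcp_rot: [-1.53, 0.425, -0.421]
ft_force: [-0.3, 0.5, -0.9]
width: 0.023
```

```bash
python3 - <<'E'
from h import *
st()
m=arm.camera_model("wrist");cv2.imwrite("pics/w8.png",arm.get_image("wrist"))
s=arm.observe();M=R.from_rotvec(s["tcp_rot"]).as_matrix()
print(proj("wrist",s["tcp_pos"]+M@[0,.015,0]))
E
```

```text
t 11.87 tcp [0.5245 0.1471 0.0332] yaw -30.94 tilt 0.16 w 23.0 f [-0.3  0.5 -0.9] q [0.06 0.65 1.66 0.   0.84 0.6 ]
[318.13973554 314.79370468]
```

View pics/w8.png

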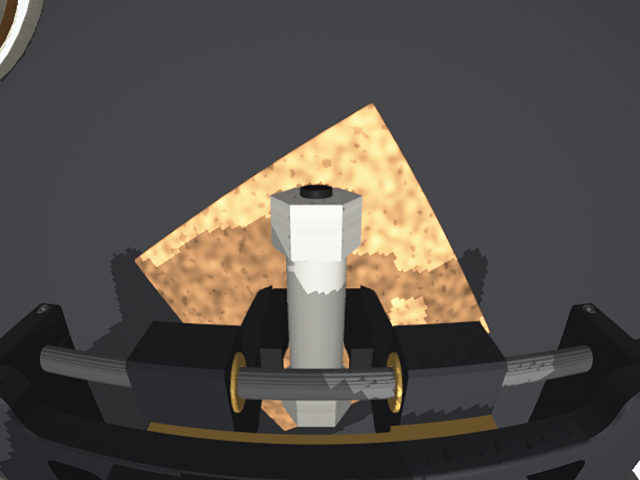

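```bash
python3 - <<'E'
from h import *
s=arm.observe();M=R.from_rotvec(s["tcp_rot"]).as_matrix()
for px,z in [((204,316),.034),((261,316),.0335),((398,316),.034),((426,316),.032)]:
    print(px,(M.T@(atz("wrist",px,z)-s["tcp_pos"])*1000).round(1))
plan([((.5245,.1471,.12),-31),((.53,-.02,.16),-5)])
E
```

```text
(204, 316) [ 0.6 -0.9 53.6]
(261, 316) [ 0.5 -0.4 33. ]
(398, 316) [  0.5  -0.8 -31.9]
(426, 316) [  0.5   1.2 -53.1]
([-0.1, -28.9, -0.0], [0.0, 0.0, -0.001])
([-0.0, -29.0, -0.1], [0.001, 0.001, -0.001])
([0.0, -28.9, 0.0], [0.0, 0.0, -0.0])
([15.1, -6.7, -23.4], [0.0, -0.076, -0.0])
([13.3, -6.7, -24.5], [0.0, -0.076, -0.0])
([11.4, -6.7, -25.4], [0.0, -0.075, -0.0])
([9.5, -6.6, -26.2], [0.0, -0.076, -0.0])
([7.5, -6.7, -26.9], [0.0, -0.075, -0.0])
([5.4, -6.6, -27.3], [0.0, -0.076, -0.001])
9 end [ 0.53 -0.02  0.16]
```

apply_moves --increments '[{"offset": [0,-15,0],"dr": [0,0,0],"fingers": 20},{"offset": [0,-29,0],"dr": [0,0,0],"fingers": 20},{"offset": [0,-29,0],"dr": [0,0,0],"fingers": 20},{"offset": [0,-29,0],"dr": [0,0,0],"fingers": 20},{"offset": [15,-6.5,-23.5],"dr": [0,-0.076,0],"fingers": 20},{"offset": [13,-6.5,-24.5],"dr": [0,-0.076,0],"fingers": 20},{"offset": [11.5,-6.5,-25.5],"dr": [0,-0.076,0],"fingers": 20},{"offset": [9.5,-6.5,-26],"dr": [0,-0.076,0],"fingers": 20},{"offset": [7.5,-6.5,-27],"dr": [0,-0.076,0],"fingers": 20},{"offset": [5.5,-6.5,-27],"dr": [0,-0.076,0],"fingers": 20}]'

```text
time: 12.75
tcp_pos: [0.528, -0.0215, 0.1757]
tcp_rot: [-1.57, 0.057, -0.034]
ft_force: [0.1, 0.2, -3.6]
width: 0.0232
```

```bash
python3 - <<'E'
from h import *
st()
m=arm.camera_model("wrist");cv2.imwrite("pics/w9.png",arm.get_image("wrist")); cv2.imwrite("pics/s9.png",arm.get_image("scene"))
E
```

```text
t 12.75 tcp [ 0.528  -0.0215  0.1757] yaw -3.3 tilt 0.84 w 23.2 f [ 0.1  0.2 -3.6] q [-0.26  0.41  1.6  -0.    1.14 -0.2 ]
```

View pics/w9.png

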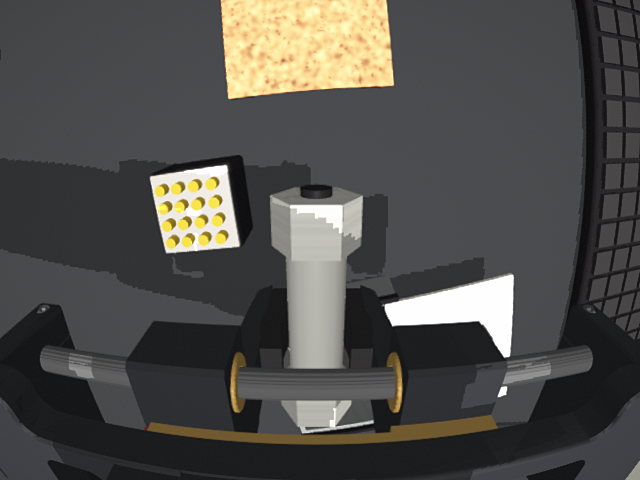

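View pics/s9.png

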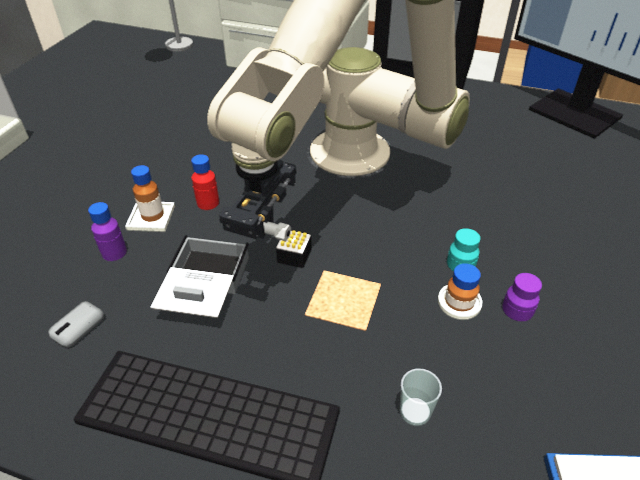

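```bash
python3 - <<'E'
from h import *
plan([((.55,-.1563,.12),9.1)],maxmm=30)
E
```

```text
([6.0, 11.2, -26.2], [0.0, -0.044, -0.003])
([4.9, 11.3, -26.4], [0.0, -0.044, -0.002])
([3.7, 11.3, -26.6], [0.0, -0.045, -0.003])
([2.4, 11.2, -26.8], [0.0, -0.044, -0.002])
([1.2, 11.3, -26.9], [0.0, -0.045, -0.003])
5 end [ 0.55   -0.1563  0.12  ]
```

apply_moves --increments '[{"offset": [6,11,-26],"dr": [0,-0.044,-0.003],"fingers": 20},{"offset": [5,11,-26.5],"dr": [0,-0.044,-0.003],"fingers": 20},{"offset": [3.5,11,-26.5],"dr": [0,-0.044,-0.003],"fingers": 20},{"offset": [2.5,11,-27],"dr": [0,-0.044,-0.003],"fingers": 20},{"offset": [1,11,-27],"dr": [0,-0.044,-0.003],"fingers": 20},{"offset": [0,0,0],"dr": [0,0,0],"fingers": 20},{"offset": [0,0,0],"dr": [0,0,0],"fingers": 20},{"offset": [0,0,0],"dr": [0,0,0],"fingers": 20},{"offset": [0,0,0],"dr": [0,0,0],"fingers": 20},{"offset": [0,0,0],"dr": [0,0,0],"fingers": 20}]'

```text
time: 13.68
tcp_pos: [0.549, -0.1551, 0.1155]
tcp_rot: [-1.561, -0.124, 0.127]
ft_force: [-0.0, -0.3, -2.5]
width: 0.0233
```

```bash
python3 - <<'E'
from h import *
st()
plan([((.55,-.1563,.08),9.1)],maxmm=20)
m=arm.camera_model("wrist");cv2.imwrite("pics/w10.png",arm.get_image("wrist")); cv2.imwrite("pics/s10.png",arm.get_image("scene"))
E
```

```text
t 13.68 tcp [ 0.549  -0.1551  0.1155] yaw 9.19 tilt 0.35 w 23.3 f [-0.  -0.3 -2.5] q [-0.48  0.57  1.53  0.    1.05 -0.64]
([0.4, 17.7, -0.8], [-0.003, 0.001, -0.001])
([0.5, 17.8, -0.7], [-0.003, 0.001, -0.001])
2 end [ 0.55   -0.1563  0.08  ]
```

View pics/w10.png

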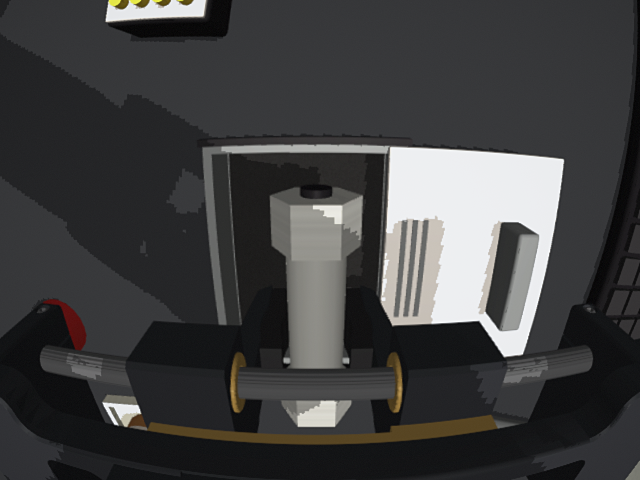

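```bash
python3 - <<'E'
from h import *
s=arm.observe();M=R.from_rotvec(s["tcp_rot"]).as_matrix()
for n,px,z in [("cover edge",(150,389),.048),("cover edge",(280,382),.048),("left inner rim",(155,214),.042),("left inner rim",(300,226),.042),("far inner rim",(153,300),.042),("far outer rim",(145,300),.042),("left outer",(150,203),.042),("left outer",(300,214),.042)]:
    print(n,px,(M.T@(atz("wrist",px,z)-s["tcp_pos"])*1000).round(1))
im=cv2.imread("pics/w10.png");cv2.imwrite("pics/w10c.png",cv2.resize(im[130:340,190:400],None,fx=2.8,fy=2.8))
E
```

```text
cover edge (150, 389) [37.7 67.9 64.7]
cover edge (280, 382) [37.7 67.5 -8.1]
left inner rim (155, 214) [-54.2  74.   62.1]
left inner rim (300, 226) [-54.2  73.6 -24.7]
far inner rim (153, 300) [-7.9 74.  62. ]
far outer rim (145, 300) [-7.9 74.  66.2]
left outer (150, 203) [-60.3  74.1  65. ]
left outer (300, 214) [-61.9  73.6 -25. ]
```

View pics/w10c.png

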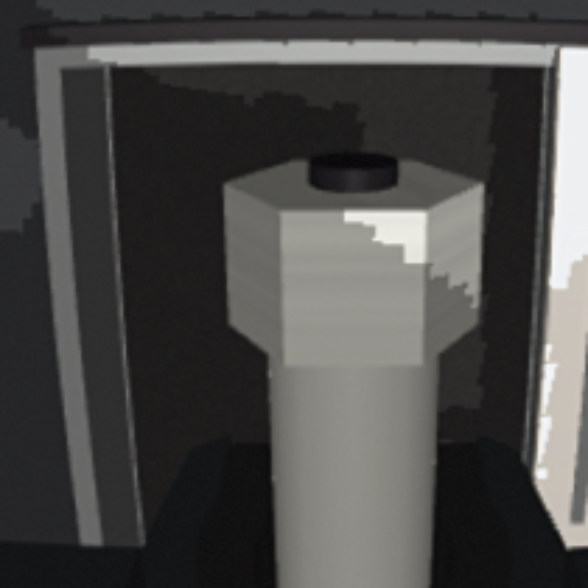

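apply_moves --increments '[{"offset": [-6,5,-2],"dr": [-0.003,0,0],"fingers": 20},{"offset": [0,15,0],"dr": [0,0,0],"fingers": 20},{"offset": [0,15,0],"dr": [0,0,0],"fingers": 20},{"offset": [0,0,0],"dr": [0,0,0],"fingers": 20},{"offset": [0,0,0],"dr": [0,0,0],"fingers": 20},{"offset": [0,0,0],"dr": [0,0,0],"fingers": 20},{"offset": [0,0,0],"dr": [0,0,0],"fingers": 20},{"offset": [0,0,0],"dr": [0,0,0],"fingers": 20},{"offset": [0,0,0],"dr": [0,0,0],"fingers": 20},{"offset": [0,0,0],"dr": [0,0,0],"fingers": 20}]'

```text
time: 14.62
tcp_pos: [0.5432, -0.1575, 0.0831]
tcp_rot: [-1.569, -0.131, 0.125]
ft_force: [0.4, -0.0, -3.2]
width: 0.0234
```

```bash
python3 - <<'E'
from h import *
st()
m=arm.camera_model("wrist");cv2.imwrite("pics/w11.png",arm.get_image("wrist"))
plan([((.5428,-.158,.038),9.1)],maxmm=20)
E
```

```text
t 14.62 tcp [ 0.5432 -0.1575  0.0831] yaw 9.33 tilt 0.25 w 23.4 f [ 0.4 -0.  -3.2] q [-0.49  0.6   1.58  0.    0.96 -0.65]
([-0.2, 15.1, -0.1], [0.001, 0.001, 0.001])
([-0.2, 15.0, -0.1], [0.001, 0.002, 0.001])
([-0.3, 15.1, -0.1], [0.0, 0.001, 0.002])
3 end [ 0.5428 -0.158   0.038 ]
```

View pics/w11.png

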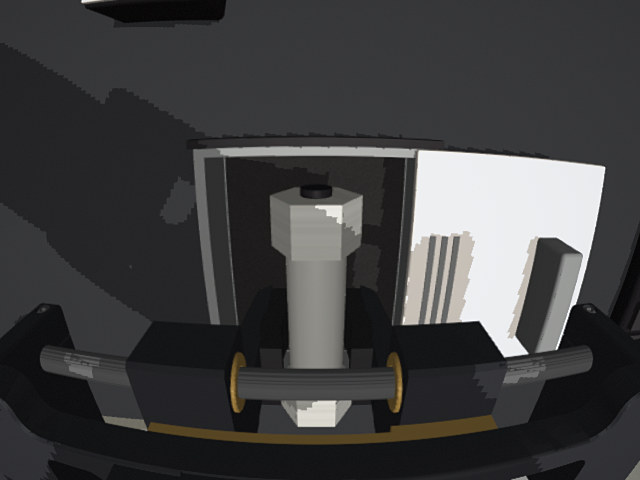

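apply_moves --increments '[{"offset": [0,12,0],"dr": [0,0,0],"fingers": 20},{"offset": [0,12,0],"dr": [0,0,0],"fingers": 20},{"offset": [0,12,0],"dr": [0,0,0],"fingers": 20},{"offset": [0,4,0],"dr": [0,0,0],"fingers": 20},{"offset": [0,0,0],"dr": [0,0,0],"fingers": 20},{"offset": [0,0,0],"dr": [0,0,0],"fingers": 20},{"offset": [0,0,0],"dr": [0,0,0],"fingers": 20},{"offset": [0,0,0],"dr": [0,0,0],"fingers": 20},{"offset": [0,0,0],"dr": [0,0,0],"fingers": 20},{"offset": [0,0,0],"dr": [0,0,0],"fingers": 20}]'

```text
time: 15.5
tcp_pos: [0.5434, -0.1576, 0.0387]
tcp_rot: [-1.569, -0.131, 0.125]
ft_force: [0.2, -0.2, -3.8]
width: 0.0233
```

```bash
python3 - <<'E'
from h import *
st()
m=arm.camera_model("wrist");cv2.imwrite("pics/w12.png",arm.get_image("wrist"))
E
```

```text
t 15.5 tcp [ 0.5434 -0.1576  0.0387] yaw 9.33 tilt 0.24 w 23.3 f [ 0.2 -0.2 -3.8] q [-0.49  0.67  1.6   0.    0.87 -0.65]
```

View pics/w12.png

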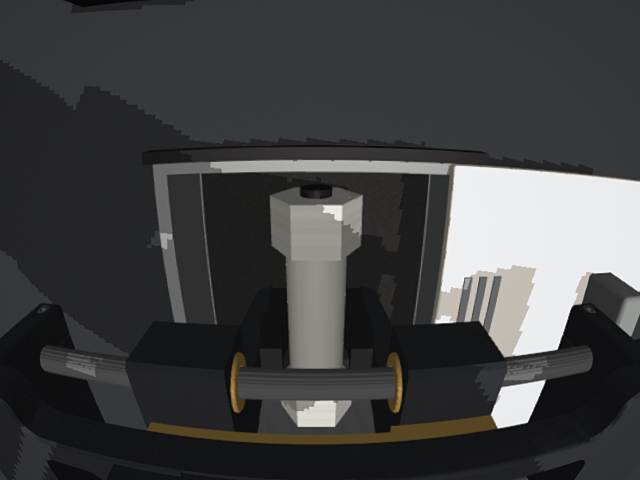

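apply_moves --increments '[{"offset": [0,2,0],"dr": [0,0,0],"fingers": 20},{"offset": [0,2,0],"dr": [0,0,0],"fingers": 20},{"offset": [0,0.5,0],"dr": [0,0,0],"fingers": 20},{"offset": [0,0,0],"dr": [0,0,0],"fingers": 20},{"offset": [0,0,0],"dr": [0,0,0],"fingers": 20},{"offset": [0,0,0],"dr": [0,0,0],"fingers": 20},{"offset": [0,0,0],"dr": [0,0,0],"fingers": 20},{"offset": [0,0,0],"dr": [0,0,0],"fingers": 20},{"offset": [0,0,0],"dr": [0,0,0],"fingers": 20},{"offset": [0,0,0],"dr": [0,0,0],"fingers": 20}]'

```text
time: 16.38
tcp_pos: [0.5437, -0.1577, 0.0344]
tcp_rot: [-1.57, -0.132, 0.124]
ft_force: [-0.1, 0.2, -3.9]
width: 0.0231
```

apply_moves --increments '[{"offset": [0,1,0],"dr": [0,0,0],"fingers": 20},{"offset": [0,0.5,0],"dr": [0,0,0],"fingers": 20},{"offset": [0,0,0],"dr": [0,0,0],"fingers": 20},{"offset": [0,0,0],"dr": [0,0,0],"fingers": 20},{"offset": [0,0,0],"dr": [0,0,0],"fingers": 20},{"offset": [0,0,0],"dr": [0,0,0],"fingers": 20},{"offset": [0,0,0],"dr": [0,0,0],"fingers": 20},{"offset": [0,0,0],"dr": [0,0,0],"fingers": 20},{"offset": [0,0,0],"dr": [0,0,0],"fingers": 20},{"offset": [0,0,0],"dr": [0,0,0],"fingers": 20}]'

```text
time: 17.22
tcp_pos: [0.5439, -0.1578, 0.0342]
tcp_rot: [-1.57, -0.132, 0.124]
ft_force: [-0.6, -0.5, -0.8]
width: 0.0237
```

Contact: the load has passed to the floor. Release and raise.

apply_moves --increments '[{"offset": [0,0,0],"dr": [0,0,0],"fingers": 40},{"offset": [0,0,0],"dr": [0,0,0],"fingers": 40},{"offset": [0,0,0],"dr": [0,0,0],"fingers": 40},{"offset": [0,0,0],"dr": [0,0,0],"fingers": 40},{"offset": [0,-12,0],"dr": [0,0,0],"fingers": 40},{"offset": [0,-25,0],"dr": [0,0,0],"fingers": 40},{"offset": [0,-30,0],"dr": [0,0,0],"fingers": 40},{"offset": [0,-25,0],"dr": [0,0,0],"fingers": 40},{"offset": [0,0,0],"dr": [0,0,0],"fingers": 40},{"offset": [0,0,0],"dr": [0,0,0],"fingers": 40}]'

```text
time: 18.05
tcp_pos: [0.5439, -0.1579, 0.1344]
tcp_rot: [-1.572, -0.134, 0.121]
ft_force: [0.2, 0.2, -0.3]
width: 0.0399
```

```bash
python3 - <<'E'
from h import *
st()
m=arm.camera_model("wrist");cv2.imwrite("pics/w13.png",arm.get_image("wrist"))
s=arm.observe()
for d in arm.spot_point("cover_grip","wrist")[:2]: print(d,atz("wrist",d["position"],.0605,m))
# expected rib when back
c=np.array([.5515,-.156]);u=np.array([np.cos(np.radians(9.1)),np.sin(np.radians(9.1))]);print(c+.11*u,c+.12*u)
E
```

```text
t 18.05 tcp [ 0.5439 -0.1579  0.1344] yaw 9.33 tilt 0.55 w 39.9 f [ 0.2  0.2 -0.3] q [-0.49  0.53  1.54  0.    1.07 -0.65]
{'position': [259.5, 501.2], 'confidence': 0.75} [ 0.65866975 -0.13930031  0.0605    ]
[ 0.66011552 -0.13860261] [ 0.66998966 -0.13702103]
```

View pics/w13.png

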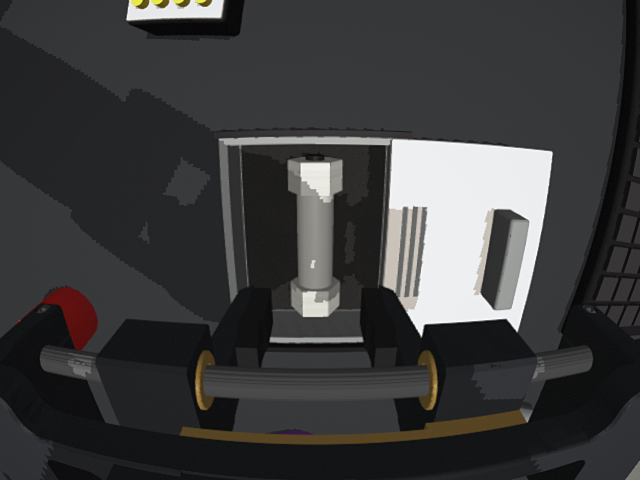

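```bash
python3 - <<'E'
from h import *
plan([((.661,-.138,.13),9.2),((.661,-.138,.10),9.2)],maxmm=30)
E
```

```text
([29.7, 1.1, 0.1], [0.001, 0.001, 0.002])
([29.7, 1.0, 0.2], [0.001, 0.0, 0.002])
([29.7, 0.9, 0.2], [0.001, 0.001, 0.001])
([29.7, 0.9, 0.2], [0.002, 0.0, 0.002])
([0.0, 15.0, -0.0], [-0.0, 0.0, -0.0])
([0.0, 15.0, -0.0], [-0.0, 0.0, -0.0])
6 end [ 0.661 -0.138  0.1  ]
```

apply_moves --increments '[{"offset": [29.5,1,0],"dr": [0.001,0,0.002],"fingers": 40},{"offset": [29.5,1,0],"dr": [0.001,0,0.002],"fingers": 40},{"offset": [29.5,1,0],"dr": [0.001,0,0.002],"fingers": 40},{"offset": [29,1,0],"dr": [0.001,0,0.002],"fingers": 40},{"offset": [0,15,0],"dr": [0,0,0],"fingers": 40},{"offset": [0,15,0],"dr": [0,0,0],"fingers": 40},{"offset": [0,0,0],"dr": [0,0,0],"fingers": 40},{"offset": [0,0,0],"dr": [0,0,0],"fingers": 40},{"offset": [0,0,0],"dr": [0,0,0],"fingers": 40},{"offset": [0,0,0],"dr": [0,0,0],"fingers": 40}]'

```text
time: 18.98
tcp_pos: [0.6602, -0.1361, 0.088]
tcp_rot: [-1.56, -0.113, 0.14]
ft_force: [-0.2, 0.3, 0.3]
width: 0.0403
```

```bash
python3 - <<'E'
from h import *
st()
m=arm.camera_model("wrist");cv2.imwrite("pics/w14.png",arm.get_image("wrist"))
plan([((.661,-.138,.077),9.2)],maxmm=12)
E
```

```text
t 18.98 tcp [ 0.6602 -0.1361  0.088 ] yaw 9.26 tilt 1.08 w 40.3 f [-0.2  0.3  0.3] q [-0.38  0.81  1.16 -0.    1.18 -0.54]
([0.7, 11.2, -2.1], [-0.008, 0.001, -0.016])
1 end [ 0.661 -0.138  0.077]
```

View pics/w14.png

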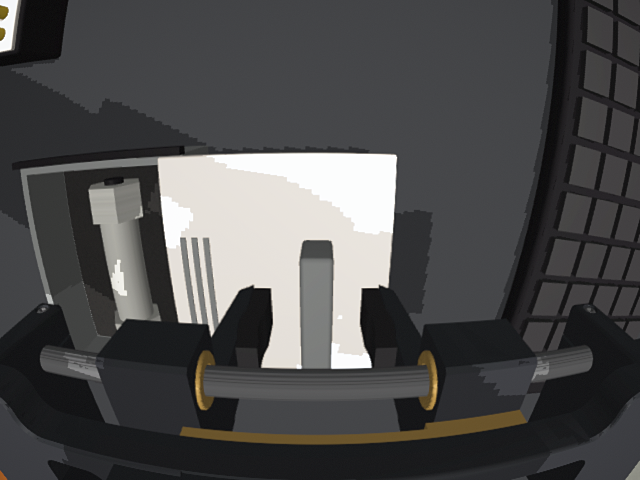

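apply_moves --increments '[{"offset": [0.5,11,-2],"dr": [-0.008,0,-0.016],"fingers": 40},{"offset": [0,1,0],"dr": [0,0,0],"fingers": 40},{"offset": [0,0,0],"dr": [0,0,0],"fingers": 40},{"offset": [0,0,0],"dr": [0,0,0],"fingers": 10},{"offset": [0,0,0],"dr": [0,0,0],"fingers": 10},{"offset": [0,0,0],"dr": [0,0,0],"fingers": 10},{"offset": [0,0,0],"dr": [0,0,0],"fingers": 10},{"offset": [0,0,0],"dr": [0,0,0],"fingers": 10},{"offset": [0,0,0],"dr": [0,0,0],"fingers": 10},{"offset": [0,0,0],"dr": [0,0,0],"fingers": 10}]' --grip_force 15

```text
time: 19.87
tcp_pos: [0.6613, -0.139, 0.0811]
tcp_rot: [-1.569, -0.128, 0.124]
ft_force: [-0.8, -1.0, 0.0]
width: 0.0138
```

apply_moves --increments '[{"offset": [-8,0,0],"dr": [0,0,0],"fingers": 10},{"offset": [-12,0,0],"dr": [0,0,0],"fingers": 10},{"offset": [-12,0,0],"dr": [0,0,0],"fingers": 10},{"offset": [-12,0,0],"dr": [0,0,0],"fingers": 10},{"offset": [-12,0,0],"dr": [0,0,0],"fingers": 10},{"offset": [-12,0,0],"dr": [0,0,0],"fingers": 10},{"offset": [-10,0,0],"dr": [0,0,0],"fingers": 10},{"offset": [-5,0,0],"dr": [0,0,0],"fingers": 10},{"offset": [0,0,0],"dr": [0,0,0],"fingers": 10},{"offset": [0,0,0],"dr": [0,0,0],"fingers": 10}]'

```text
time: 20.7
tcp_pos: [0.5788, -0.1522, 0.0811]
tcp_rot: [-1.571, -0.135, 0.117]
ft_force: [-0.1, -0.1, -0.7]
width: 0.0139
```

```bash
python3 - <<'E'
from h import *
st()
E
```

```text
t 20.7 tcp [ 0.5788 -0.1522  0.0811] yaw 9.21 tilt 0.68 w 13.9 f [-0.1 -0.1 -0.7] q [-0.45  0.66  1.47  0.    1.   -0.62]
```

apply_moves --increments '[{"offset": [-3,0,0],"dr": [0,0,0],"fingers": 10},{"offset": [-3,0,0],"dr": [0,0,0],"fingers": 10},{"offset": [-2,0,0],"dr": [0,0,0],"fingers": 10},{"offset": [-2,0,0],"dr": [0,0,0],"fingers": 10},{"offset": [-2,0,0],"dr": [0,0,0],"fingers": 10},{"offset": [-2,0,0],"dr": [0,0,0],"fingers": 10},{"offset": [0,0,0],"dr": [0,0,0],"fingers": 10},{"offset": [0,0,0],"dr": [0,0,0],"fingers": 10},{"offset": [0,0,0],"dr": [0,0,0],"fingers": 10},{"offset": [0,0,0],"dr": [0,0,0],"fingers": 10}]'

```text
time: 21.53
tcp_pos: [0.5656, -0.1543, 0.0811]
tcp_rot: [-1.571, -0.138, 0.116]
ft_force: [0.6, 0.3, -1.1]
width: 0.0141
```

```bash
python3 - <<'E'
from h import *
st()
E
```

```text
t 21.53 tcp [ 0.5656 -0.1543  0.0811] yaw 9.25 tilt 0.82 w 14.1 f [ 0.6  0.3 -1.1] q [-0.47  0.64  1.52  0.    0.98 -0.63]
```

apply_moves --increments '[{"offset": [-2,0,0],"dr": [0,0,0],"fingers": 10},{"offset": [-2,0,0],"dr": [0,0,0],"fingers": 10},{"offset": [-1,0,0],"dr": [0,0,0],"fingers": 10},{"offset": [0,0,0],"dr": [0,0,0],"fingers": 10},{"offset": [0,0,0],"dr": [0,0,0],"fingers": 10},{"offset": [0,0,0],"dr": [0,0,0],"fingers": 10},{"offset": [0,0,0],"dr": [0,0,0],"fingers": 10},{"offset": [0,0,0],"dr": [0,0,0],"fingers": 10},{"offset": [0,0,0],"dr": [0,0,0],"fingers": 10},{"offset": [0,0,0],"dr": [0,0,0],"fingers": 10}]'

```text
time: 22.37
tcp_pos: [0.5622, -0.1548, 0.0811]
tcp_rot: [-1.572, -0.143, 0.11]
ft_force: [2.8, 0.5, -1.7]
width: 0.0138
```

```bash
python3 - <<'E'
from h import *
st();cv2.imwrite("pics/w15.png",arm.get_image("wrist"))
im=arm.get_image("scene");cv2.imwrite("pics/s15.png",cv2.resize(im[210:320,140:280],None,fx=5,fy=5))
E
```

```text
t 22.37 tcp [ 0.5622 -0.1548  0.0811] yaw 9.23 tilt 1.21 w 13.8 f [ 2.8  0.5 -1.7] q [-0.47  0.63  1.53  0.01  0.96 -0.64]
```

View pics/w15.png

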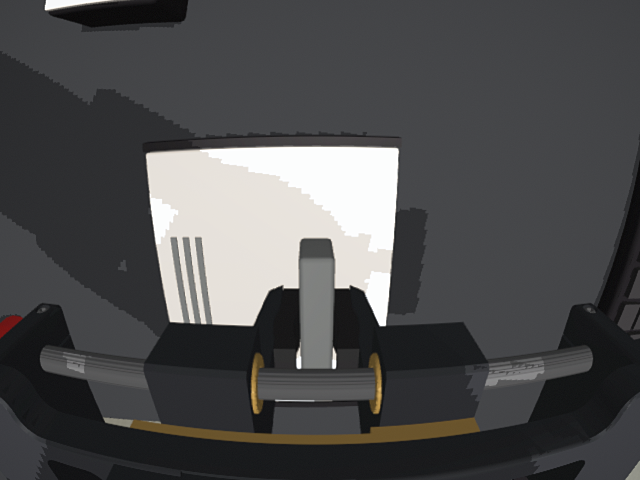

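View pics/s15.png

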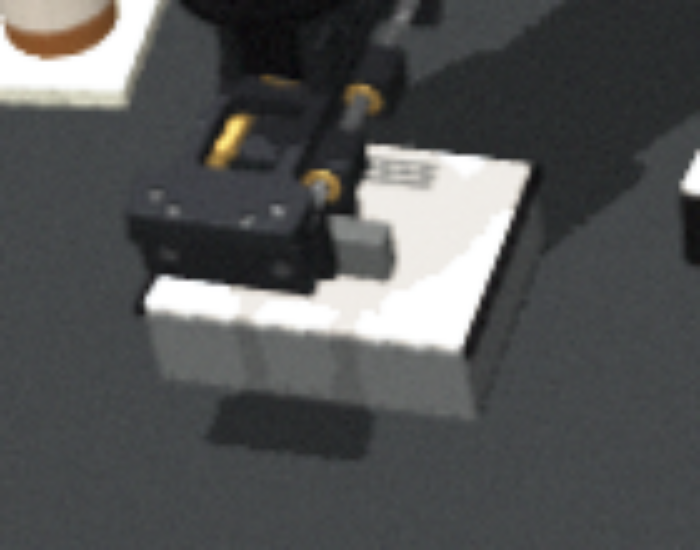

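apply_moves --increments '[{"offset": [-2,0,0],"dr": [0,0,0],"fingers": 10},{"offset": [-2,0,0],"dr": [0,0,0],"fingers": 10},{"offset": [0,0,0],"dr": [0,0,0],"fingers": 10},{"offset": [0,0,0],"dr": [0,0,0],"fingers": 10},{"offset": [0,0,0],"dr": [0,0,0],"fingers": 10},{"offset": [0,0,0],"dr": [0,0,0],"fingers": 10},{"offset": [0,0,0],"dr": [0,0,0],"fingers": 10},{"offset": [0,0,0],"dr": [0,0,0],"fingers": 10},{"offset": [0,0,0],"dr": [0,0,0],"fingers": 10},{"offset": [0,0,0],"dr": [0,0,0],"fingers": 10}]'

```text
time: 23.3
tcp_pos: [0.562, -0.1548, 0.0811]
tcp_rot: [-1.573, -0.151, 0.1]
ft_force: [4.1, 1.5, -2.5]
width: 0.0141
```

```bash
python3 - <<'E'
from h import *
st()
E
```

```text
t 23.3 tcp [ 0.562  -0.1548  0.0811] yaw 9.17 tilt 1.89 w 14.1 f [ 4.1  1.5 -2.5] q [-0.47  0.62  1.54  0.01  0.95 -0.64]
```

```bash
python3 - <<'E'
from h import *
plan([((.562,-.155,.2),9.2),((.40,-.44,.27),-30)],maxmm=36)
E
```

```text
([0.9, -29.7, -0.3], [0.002, -0.0, 0.008])
([0.7, -29.7, -0.2], [0.002, -0.0, 0.008])
([0.5, -29.7, -0.2], [0.002, -0.0, 0.008])
([0.2, -29.8, -0.2], [0.003, -0.001, 0.008])
([-20.6, -7.0, -25.5], [0.0, 0.068, -0.0])
([-18.8, -7.0, -26.9], [0.0, 0.069, -0.0])
([-16.9, -7.0, -28.1], [0.0, 0.068, -0.0])
([-14.9, -7.0, -29.2], [0.0, 0.069, -0.0])
([-12.9, -7.0, -30.1], [0.0, 0.068, -0.0])
([-10.8, -7.0, -30.9], [0.0, 0.069, -0.0])
([-8.6, -7.0, -31.6], [0.0, 0.068, -0.0])
([-6.5, -7.0, -32.2], [0.0, 0.069, -0.0])
([-4.2, -7.0, -32.5], [0.0, 0.068, -0.0])
([-2.0, -6.9, -32.7], [0.0, 0.069, -0.0])
14 end [ 0.4  -0.44  0.27]
```

apply_moves --increments '[{"offset": [0,0,0],"dr": [0,0,0],"fingers": 40},{"offset": [0,0,0],"dr": [0,0,0],"fingers": 40},{"offset": [0,0,0],"dr": [0,0,0],"fingers": 40},{"offset": [0,-30,0],"dr": [0.002,0,0.008],"fingers": 40},{"offset": [0,-30,0],"dr": [0.002,0,0.008],"fingers": 40},{"offset": [0,-30,0],"dr": [0.002,0,0.008],"fingers": 40},{"offset": [0,-30,0],"dr": [0.002,0,0.008],"fingers": 70},{"offset": [0,-10,0],"dr": [0,0,0],"fingers": 70},{"offset": [0,0,0],"dr": [0,0,0],"fingers": 70},{"offset": [0,0,0],"dr": [0,0,0],"fingers": 70}]'

```text
time: 24.13
tcp_pos: [0.5576, -0.1548, 0.2165]
tcp_rot: [-1.567, -0.119, 0.131]
ft_force: [-0.1, -0.3, 0.2]
width: 0.0642
```

```bash
python3 - <<'E'
from h import *
cv2.imwrite("pics/w16.png",arm.get_image("wrist"))
st();plan([((.40,-.44,.27),-30)],maxmm=33)
E
```

```text
t 24.18 tcp [ 0.5575 -0.1548  0.2161] yaw 9.12 tilt 0.44 w 68.4 f [-0.1 -0.8  0.3] q [-0.47  0.47  1.39 -0.    1.28 -0.63]
([-18.3, -4.8, -23.3], [0.0, 0.062, -0.001])
([-16.8, -4.8, -24.4], [0.0, 0.062, -0.001])
([-15.2, -4.8, -25.4], [0.0, 0.062, -0.001])
([-13.6, -4.9, -26.3], [0.0, 0.062, -0.001])
([-12.0, -4.9, -27.1], [0.0, 0.062, -0.001])
([-10.3, -4.9, -27.8], [0.0, 0.062, -0.0])
([-8.5, -4.9, -28.4], [0.0, 0.062, -0.001])
([-6.8, -4.8, -28.8], [0.0, 0.062, -0.0])
([-5.0, -4.9, -29.2], [0.0, 0.062, -0.001])
([-3.1, -4.9, -29.5], [0.0, 0.062, -0.0])
([-1.3, -4.8, -29.6], [0.001, 0.063, -0.0])
11 end [ 0.4  -0.44  0.27]
```

View pics/w16.png

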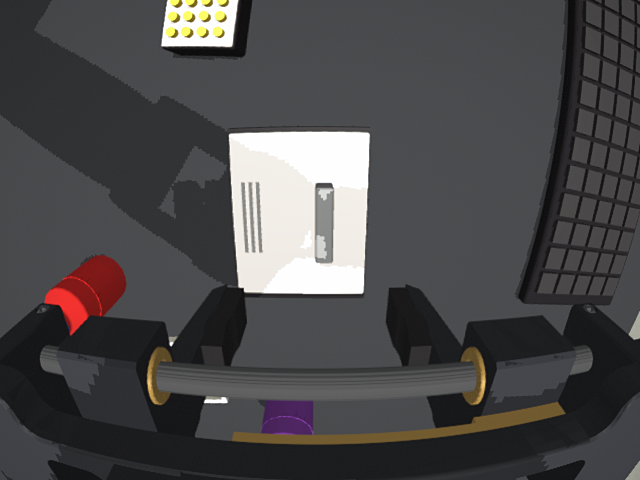

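apply_moves --increments '[{"offset": [-18,-6,-23],"dr": [0,0.062,0],"fingers": 70},{"offset": [-17,-6,-25],"dr": [0,0.062,0],"fingers": 70},{"offset": [-15,-5,-26],"dr": [0,0.062,0],"fingers": 70},{"offset": [-14,-5,-26],"dr": [0,0.062,0],"fingers": 70},{"offset": [-12,-5,-27],"dr": [0,0.062,0],"fingers": 70},{"offset": [-10,-5,-28],"dr": [0,0.062,0],"fingers": 70},{"offset": [-8.5,-5,-28.5],"dr": [0,0.062,0],"fingers": 70},{"offset": [-7,-5,-29],"dr": [0,0.062,0],"fingers": 70},{"offset": [-5,-5,-29],"dr": [0,0.062,0],"fingers": 70},{"offset": [-3,-5,-29.5],"dr": [0,0.062,0],"fingers": 70}]'

```text
time: 25.02
tcp_pos: [0.4048, -0.4177, 0.2541]
tcp_rot: [-1.525, 0.4, -0.352]
ft_force: [0.2, -0.3, -0.5]
width: 0.0702
```

```bash
python3 - <<'E'
from h import *
st()
m=arm.camera_model("wrist");cv2.imwrite("pics/w17.png",arm.get_image("wrist"))
for n in ["tall_mid","square_tray"]:
    for d in arm.spot_point(n,"wrist")[:3]:
        print(n,np.round(d["position"],1),round(d["confidence"],2),atz("wrist",d["position"],Z[n],m).round(4))
im=cv2.imread("pics/w17.png");h=cv2.cvtColor(im,cv2.COLOR_BGR2HSV)
b=cv2.inRange(h,(100,150,80),(125,255,255)); n,l,s,c=cv2.connectedComponentsWithStats(b)
for k in range(1,n):
    if s[k,4]>150: print("blue",c[k][::-1],s[k],atz("wrist",c[k][::-1],.135,m).round(4))
E
```

```text
t 25.02 tcp [ 0.4048 -0.4177  0.2541] yaw -27.52 tilt 1.89 w 70.2 f [ 0.2 -0.3 -0.5] q [-1.    0.46  1.31 -0.01  1.4  -0.52]
tall_mid [109.  472.7] 0.92 [ 0.5593 -0.393   0.0725]
tall_mid [106.  171.4] 0.9 [ 0.3352 -0.2738  0.0725]
blue [108.21946706 143.45447816] [ 114   81   62   56 2702] [ 0.3392 -0.2782  0.135 ]
blue [112.15351506 504.2195122 ] [ 473   84   62   57 2788] [ 0.5576 -0.3943  0.135 ]
blue [185.56407387 318.30330162] [ 290  147   60   62 1787] [ 0.42   -0.3846  0.135 ]
```

View pics/w17.png

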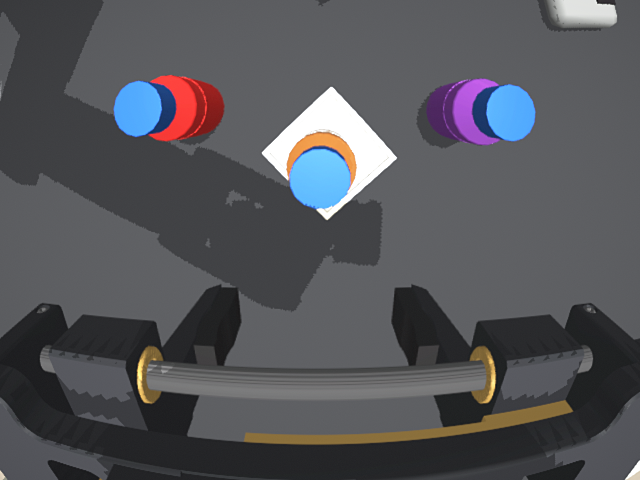

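```bash
python3 - <<'E'
from h import *
m=arm.camera_model("wrist");im=cv2.imread("pics/w17.png")
cv2.imwrite("pics/w17c.png",cv2.resize(im[75:230,245:415],None,fx=3.5,fy=3.5,interpolation=cv2.INTER_CUBIC))
print("cap",atz("wrist",(178.5,320),.14,m).round(4))
C=[atz("wrist",p,.012,m) for p in [(87,332),(157,397),(219,326),(152,263)]]
for c in C: print(c.round(4))
print("tray",np.mean(C,0).round(4),[np.linalg.norm(C[i]-C[i-1]).round(4) for i in range(4)])
E
```

```text
cap [ 0.4238 -0.3804  0.14  ]
[ 0.4626 -0.3244  0.012 ]
[ 0.4888 -0.4137  0.012 ]
[ 0.3972 -0.4388  0.012 ]
[ 0.3736 -0.3493  0.012 ]
tray [ 0.4306 -0.3816  0.012 ] [np.float64(0.0925), np.float64(0.0931), np.float64(0.0949), np.float64(0.0925)]
```

View pics/w17c.png

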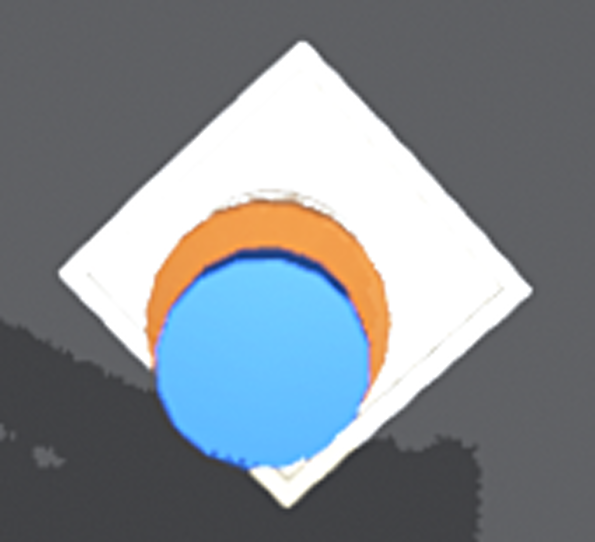

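```bash
python3 - <<'E'
from h import *
plan([((.4238,-.3804,.20),-28)],maxmm=20)
E
```

```text
([0.3, 13.5, 10.4], [-0.001, 0.002, -0.008])
([0.2, 13.5, 10.5], [-0.001, 0.002, -0.008])
([0.0, 13.5, 10.5], [-0.001, 0.002, -0.008])
([-0.0, 13.6, 10.4], [-0.002, 0.003, -0.008])
4 end [ 0.4238 -0.3804  0.2   ]
```

apply_moves --increments '[{"offset": [0,13.5,10.5],"dr": [-0.001,0.002,-0.008],"fingers": 70},{"offset": [0,13.5,10.5],"dr": [-0.001,0.002,-0.008],"fingers": 70},{"offset": [0,13.5,10.5],"dr": [-0.001,0.002,-0.008],"fingers": 70},{"offset": [0,13.5,10.5],"dr": [-0.001,0.002,-0.008],"fingers": 70},{"offset": [0,0,0],"dr": [0,0,0],"fingers": 70},{"offset": [0,0,0],"dr": [0,0,0],"fingers": 70},{"offset": [0,0,0],"dr": [0,0,0],"fingers": 70},{"offset": [0,0,0],"dr": [0,0,0],"fingers": 70},{"offset": [0,0,0],"dr": [0,0,0],"fingers": 70},{"offset": [0,0,0],"dr": [0,0,0],"fingers": 70}]'

```text
time: 26.0
tcp_pos: [0.4259, -0.3729, 0.1937]
tcp_rot: [-1.532, 0.378, -0.37]
ft_force: [0.2, -0.2, 0.6]
width: 0.0699
```

```bash
python3 - <<'E'
from h import *
st()
m=arm.camera_model("wrist");im=arm.get_image("wrist");cv2.imwrite("pics/w18.png",im)
h=cv2.cvtColor(im,cv2.COLOR_BGR2HSV)
b=cv2.inRange(h,(98,120,60),(125,255,255)); n,l,s,c=cv2.connectedComponentsWithStats(b)
for k in range(1,n):
    if s[k,4]>150: 
        bc=(s[k,1]+s[k,3]/2,s[k,0]+s[k,2]/2); print("blue",bc,s[k],atz("wrist",bc,.14,m).round(4))
plan([((.4238,-.3804,.134),-28)],maxmm=20)
E
```

```text
t 26.0 tcp [ 0.4259 -0.3729  0.1937] yaw -27.33 tilt 0.47 w 69.9 f [ 0.2 -0.2  0.6] q [-0.93  0.47  1.46  0.    1.22 -0.45]
blue (np.float64(194.0), np.float64(104.0)) [  66  157   76   74 4198] [ 0.3462 -0.2783  0.14  ]
blue (np.float64(199.0), np.float64(536.5)) [ 499  162   75   74 4167] [ 0.5531 -0.3881  0.14  ]
blue (np.float64(283.0), np.float64(318.0)) [ 281  242   74   82 4840] [ 0.426  -0.3753  0.14  ]
([0.5, 14.9, -2.0], [-0.001, 0.003, -0.002])
([0.5, 15.0, -2.0], [-0.001, 0.003, -0.001])
([0.4, 14.9, -1.9], [-0.002, 0.003, -0.002])
([0.4, 15.0, -1.9], [-0.001, 0.002, -0.001])
4 end [ 0.4238 -0.3804  0.134 ]
```

View pics/w18.png

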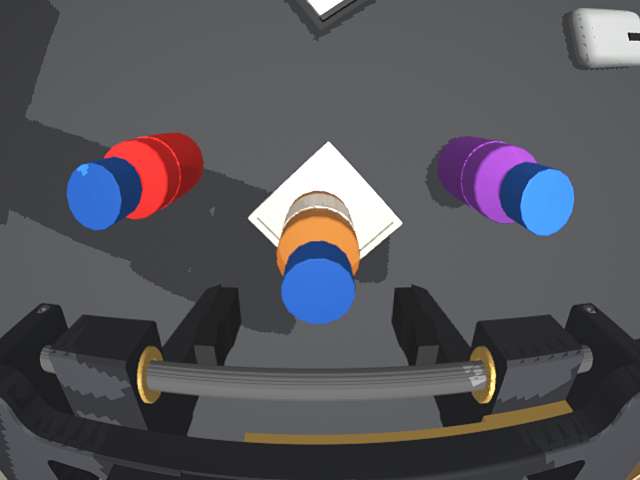

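apply_moves --increments '[{"offset": [0.5,10,-3],"dr": [-0.001,0,-0.002],"fingers": 70},{"offset": [0.5,14,-3],"dr": [-0.001,0,-0.002],"fingers": 70},{"offset": [0,14,0],"dr": [-0.001,0,-0.002],"fingers": 70},{"offset": [0,14,0],"dr": [-0.001,0,-0.002],"fingers": 70},{"offset": [0,7,0],"dr": [0,0,0],"fingers": 70},{"offset": [0,0,0],"dr": [0,0,0],"fingers": 70},{"offset": [0,0,0],"dr": [0,0,0],"fingers": 70},{"offset": [0,0,0],"dr": [0,0,0],"fingers": 70},{"offset": [0,0,0],"dr": [0,0,0],"fingers": 70},{"offset": [0,0,0],"dr": [0,0,0],"fingers": 70}]'

```text
time: 26.88
tcp_pos: [0.4234, -0.3818, 0.1323]
tcp_rot: [-1.541, 0.371, -0.381]
ft_force: [0.6, -0.2, 0.2]
width: 0.0702
```

```bash
python3 - <<'E'
from h import *
st()
m=arm.camera_model("wrist");im=arm.get_image("wrist");cv2.imwrite("pics/w19.png",im)
s=arm.observe();M=R.from_rotvec(s["tcp_rot"]).as_matrix()
for e in [(355,313),(375,313),(300,313)]:pass
print(proj("wrist",s["tcp_pos"]*[1,1,0]+[0,0,.14]))
E
```

```text
t 26.88 tcp [ 0.4234 -0.3818  0.1323] yaw -27.45 tilt 0.4 w 70.2 f [ 0.6 -0.2  0.2] q [-0.94  0.54  1.53  0.    1.07 -0.46]
[349.66788922 314.80784634]
```

View pics/w19.png

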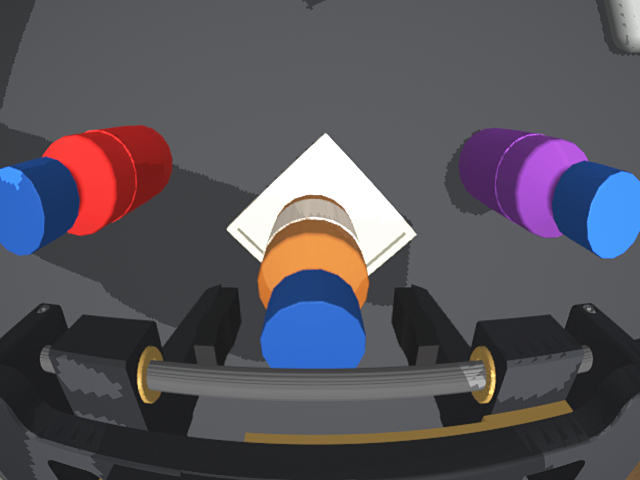

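apply_moves --increments '[{"offset": [0,0,0],"dr": [0,0,0],"fingers": 36},{"offset": [0,0,0],"dr": [0,0,0],"fingers": 36},{"offset": [0,0,0],"dr": [0,0,0],"fingers": 36},{"offset": [0,0,0],"dr": [0,0,0],"fingers": 36},{"offset": [0,0,0],"dr": [0,0,0],"fingers": 34},{"offset": [0,0,0],"dr": [0,0,0],"fingers": 34},{"offset": [0,0,0],"dr": [0,0,0],"fingers": 34},{"offset": [0,-10,0],"dr": [0,0,0],"fingers": 34},{"offset": [0,-10,0],"dr": [0,0,0],"fingers": 34},{"offset": [0,0,0],"dr": [0,0,0],"fingers": 34}]' --grip_force 25

```text
time: 27.77
tcp_pos: [0.4233, -0.3816, 0.1548]
tcp_rot: [-1.541, 0.371, -0.381]
ft_force: [0.4, -0.7, -1.0]
width: 0.0394
```

```bash
python3 - <<'E'
from h import *
st()
im=arm.get_image("wrist");cv2.imwrite("pics/w20.png",im)
im=arm.get_image("scene");cv2.imwrite("pics/s20.png",cv2.resize(im[100:300,60:280],None,fx=3,fy=3))
plan([((.424,-.381,.24),-27.5)],maxmm=30)
E
```

```text
t 27.77 tcp [ 0.4233 -0.3816  0.1548] yaw -27.44 tilt 0.41 w 39.4 f [ 0.4 -0.7 -1. ] q [-0.94  0.51  1.51  0.    1.12 -0.46]
([0.4, -28.9, 0.2], [0.0, 0.0, 0.002])
([0.4, -28.9, 0.2], [0.0, 0.001, 0.002])
([0.3, -29.0, 0.2], [0.001, 0.0, 0.001])
3 end [ 0.424 -0.381  0.24 ]
```

View pics/s20.png

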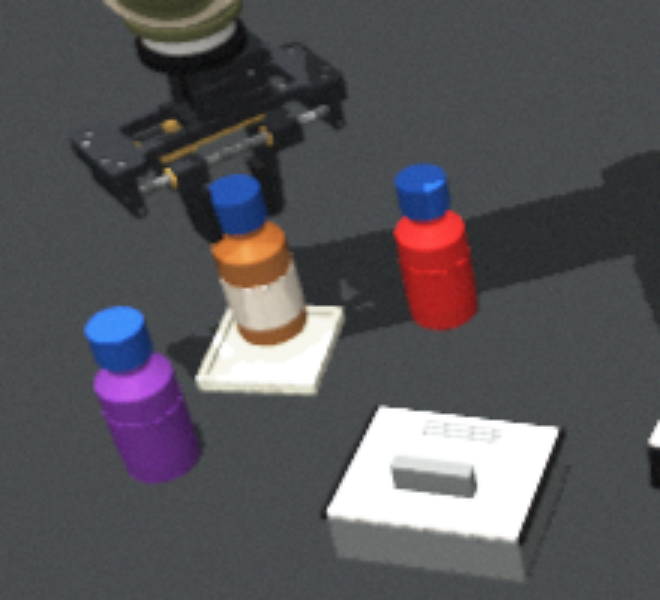

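```bash
python3 - <<'E'
from h import *
plan([((.424,-.381,.235),-27.5),((.525,.148,.235),-27.5)],maxmm=30)
E
```

```text
([0.4, -27.3, 0.2], [0.0, 0.0, 0.002])
([0.4, -27.2, 0.2], [0.0, 0.001, 0.002])
([0.3, -27.3, 0.2], [0.001, 0.0, 0.001])
([-8.6, 0.0, 28.7], [-0.0, 0.0, 0.0])
([-8.6, 0.0, 28.7], [-0.0, 0.0, 0.0])
([-8.6, 0.0, 28.7], [-0.0, 0.0, 0.0])
([-8.6, 0.0, 28.6], [-0.0, 0.0, 0.0])
([-8.6, 0.0, 28.7], [-0.0, 0.0, 0.0])
([-8.6, 0.0, 28.6], [-0.0, 0.0, 0.0])
([-8.6, 0.0, 28.7], [-0.0, 0.0, 0.0])
([-8.6, 0.0, 28.6], [-0.0, 0.0, 0.0])
([-8.6, 0.0, 28.7], [-0.0, 0.0, 0.0])
([-8.6, 0.0, 28.6], [-0.0, 0.0, 0.0])
([-8.6, 0.0, 28.7], [-0.0, 0.0, 0.0])
([-8.6, 0.0, 28.6], [-0.0, 0.0, 0.0])
([-8.6, 0.0, 28.7], [-0.0, 0.0, 0.0])
([-8.6, 0.0, 28.6], [-0.0, 0.0, 0.0])
([-8.6, 0.0, 28.7], [-0.0, 0.0, 0.0])
([-8.5, 0.0, 28.6], [-0.0, 0.0, 0.0])
([-8.6, 0.0, 28.7], [-0.0, 0.0, 0.0])
([-8.5, 0.0, 28.6], [-0.0, 0.0, 0.0])
21 end [0.525  0.1479 0.235 ]
```

apply_moves --increments '[{"offset": [0,-14,0],"dr": [0,0,0],"fingers": 34},{"offset": [0,-22,0],"dr": [0,0,0],"fingers": 34},{"offset": [0,-25,0],"dr": [0,0,0],"fingers": 34},{"offset": [0,-18,0],"dr": [0,0,0],"fingers": 34},{"offset": [-3,-4,10],"dr": [0,0,0],"fingers": 34},{"offset": [-6,0,20],"dr": [0,0,0],"fingers": 34},{"offset": [-8,0,26],"dr": [0,0,0],"fingers": 34},{"offset": [-8.5,0,29],"dr": [0,0,0],"fingers": 34},{"offset": [-8.5,0,29],"dr": [0,0,0],"fingers": 34},{"offset": [-8.5,0,29],"dr": [0,0,0],"fingers": 34}]' --grip_force 40

```text
time: 28.7
tcp_pos: [0.4491, -0.2289, 0.2332]
tcp_rot: [-1.534, 0.383, -0.379]
ft_force: [0.9, 0.0, -2.6]
width: 0.0388
```

apply_moves --increments '[{"offset": [-8.5,0,29],"dr": [0,0,0],"fingers": 34},{"offset": [-8.5,0,29],"dr": [0,0,0],"fingers": 34},{"offset": [-8.5,0,29],"dr": [0,0,0],"fingers": 34},{"offset": [-8.5,0,29],"dr": [0,0,0],"fingers": 34},{"offset": [-8.5,0,29],"dr": [0,0,0],"fingers": 34},{"offset": [-8.5,0,29],"dr": [0,0,0],"fingers": 34},{"offset": [-8.5,0,29],"dr": [0,0,0],"fingers": 34},{"offset": [-7,0,25],"dr": [0,0,0],"fingers": 34},{"offset": [-5,0,18],"dr": [0,0,0],"fingers": 34},{"offset": [-3,0,10],"dr": [0,0,0],"fingers": 34}]'

```text
time: 29.53
tcp_pos: [0.497, 0.0569, 0.2248]
tcp_rot: [-1.531, 0.39, -0.365]
ft_force: [-0.4, -0.5, -2.2]
width: 0.0391
```

```bash
python3 - <<'E'
from h import *
st()
im=arm.get_image("wrist");cv2.imwrite("pics/w21.png",im)
plan([((.525,.148,.235),-27.5)],maxmm=30)
E
```

```text
t 29.53 tcp [0.497  0.0569 0.2248] yaw -27.62 tilt 0.99 w 39.1 f [-0.4 -0.5 -2.2] q [-0.12  0.3   1.62  0.01  1.24  0.35]
([-4.2, -2.4, 23.2], [-0.001, -0.0, -0.004])
([-4.2, -2.5, 23.2], [-0.001, -0.0, -0.005])
([-4.2, -2.5, 23.2], [-0.001, -0.001, -0.004])
([-4.2, -2.6, 23.2], [-0.0, -0.0, -0.005])
4 end [0.525  0.1479 0.235 ]
```

View pics/w21.png

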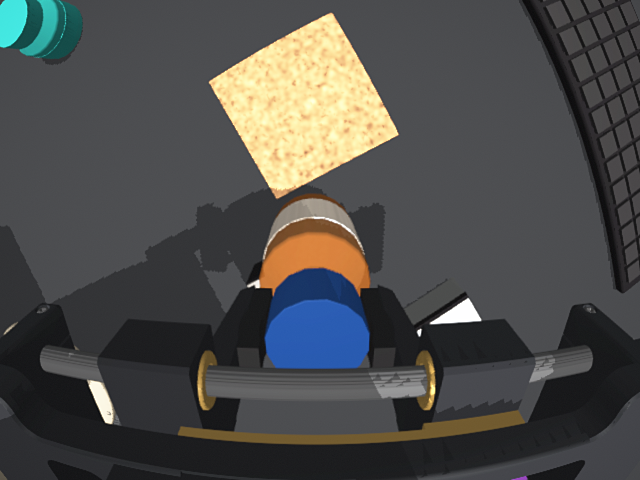

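```bash
python3 - <<'E'
from h import *
m=arm.camera_model("wrist")
C=[atz("wrist",p,.004,m) for p in [(13,332),(135,398),(198,277),(82,209)]]
for c in C: print(c.round(4))
c=np.mean(C,0);print("mat",c.round(4))
plan([((c[0],c[1],.20),-27.5)],maxmm=25)
E
```

```text
[0.5891 0.2105 0.004 ]
[0.5909 0.0822 0.004 ]
[0.4631 0.0804 0.004 ]
[0.4601 0.2085 0.004 ]
mat [0.5258 0.1454 0.004 ]
([-3.6, 6.3, 22.7], [-0.001, -0.0, -0.004])
([-3.6, 6.3, 22.7], [-0.001, -0.0, -0.005])
([-3.7, 6.2, 22.7], [-0.001, -0.001, -0.004])
([-3.6, 6.2, 22.7], [-0.0, -0.0, -0.005])
4 end [0.5258 0.1454 0.2   ]
```

Mat centre (0.526, 0.145).

apply_moves --increments '[{"offset": [-3.5,0,22],"dr": [-0.001,0,-0.004],"fingers": 34},{"offset": [-3.5,0,22],"dr": [-0.001,0,-0.004],"fingers": 34},{"offset": [-3.5,6,20],"dr": [-0.001,0,-0.004],"fingers": 34},{"offset": [-3,12,12],"dr": [-0.001,0,-0.004],"fingers": 34},{"offset": [-1,15,4],"dr": [0,0,0],"fingers": 34},{"offset": [0,12,0],"dr": [0,0,0],"fingers": 34},{"offset": [0,10,0],"dr": [0,0,0],"fingers": 34},{"offset": [0,0,0],"dr": [0,0,0],"fingers": 34},{"offset": [0,0,0],"dr": [0,0,0],"fingers": 34},{"offset": [0,0,0],"dr": [0,0,0],"fingers": 34}]'

```text
time: 30.42
tcp_pos: [0.5152, 0.1413, 0.1607]
tcp_rot: [-1.542, 0.384, -0.367]
ft_force: [-0.2, 0.7, -2.3]
width: 0.0392
```

```bash
python3 - <<'E'
from h import *
st()
plan([((.5258,.1454,.138),-27.5)],maxmm=15)
E
```

```text
t 30.42 tcp [0.5152 0.1413 0.1607] yaw -27.41 tilt 0.66 w 39.2 f [-0.2  0.7 -2.3] q [ 0.05  0.44  1.6  -0.    1.11  0.53]
([3.9, 11.3, 4.3], [0.003, 0.001, -0.005])
([3.7, 11.3, 4.3], [0.003, 0.001, -0.005])
2 end [0.5258 0.1454 0.138 ]
```

apply_moves --increments '[{"offset": [4,8,4],"dr": [0.003,0,-0.005],"fingers": 34},{"offset": [4,8,4],"dr": [0.003,0,-0.005],"fingers": 34},{"offset": [0,5,0],"dr": [0,0,0],"fingers": 34},{"offset": [0,3,0],"dr": [0,0,0],"fingers": 34},{"offset": [0,2,0],"dr": [0,0,0],"fingers": 34},{"offset": [0,0,0],"dr": [0,0,0],"fingers": 34},{"offset": [0,0,0],"dr": [0,0,0],"fingers": 34},{"offset": [0,0,0],"dr": [0,0,0],"fingers": 34},{"offset": [0,0,0],"dr": [0,0,0],"fingers": 34},{"offset": [0,0,0],"dr": [0,0,0],"fingers": 34}]'

```text
time: 31.25
tcp_pos: [0.5278, 0.1445, 0.1335]
tcp_rot: [-1.537, 0.372, -0.379]
ft_force: [-0.3, -0.3, -1.4]
width: 0.0391
```

```bash
python3 - <<'E'
from h import *
st()
im=arm.get_image("scene");cv2.imwrite("pics/s22.png",cv2.resize(im[180:360,240:440],None,fx=3,fy=3))
E
```

```text
t 31.25 tcp [0.5278 0.1445 0.1335] yaw -27.48 tilt 0.27 w 39.1 f [-0.3 -0.3 -1.4] q [ 0.05  0.49  1.6  -0.    1.05  0.53]
```

View pics/s22.png

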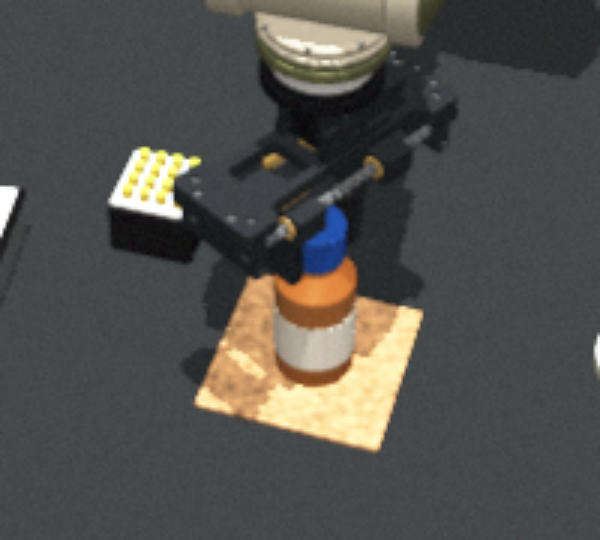

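apply_moves --increments '[{"offset": [0,1,0],"dr": [0,0,0],"fingers": 34},{"offset": [0,1,0],"dr": [0,0,0],"fingers": 34},{"offset": [0,1,0],"dr": [0,0,0],"fingers": 34},{"offset": [0,0.5,0],"dr": [0,0,0],"fingers": 34},{"offset": [0,0,0],"dr": [0,0,0],"fingers": 34},{"offset": [0,0,0],"dr": [0,0,0],"fingers": 34},{"offset": [0,0,0],"dr": [0,0,0],"fingers": 34},{"offset": [0,0,0],"dr": [0,0,0],"fingers": 34},{"offset": [0,0,0],"dr": [0,0,0],"fingers": 34},{"offset": [0,0,0],"dr": [0,0,0],"fingers": 34}]'

```text
time: 32.13
tcp_pos: [0.5285, 0.1453, 0.1326]
tcp_rot: [-1.534, 0.37, -0.382]
ft_force: [-1.2, 1.1, -0.6]
width: 0.0388
```

apply_moves --increments '[{"offset": [0,0,0],"dr": [0,0,0],"fingers": 46},{"offset": [0,0,0],"dr": [0,0,0],"fingers": 52},{"offset": [0,0,0],"dr": [0,0,0],"fingers": 66},{"offset": [0,0,0],"dr": [0,0,0],"fingers": 66},{"offset": [0,0,0],"dr": [0,0,0],"fingers": 66},{"offset": [0,-15,0],"dr": [0,0,0],"fingers": 66},{"offset": [0,-25,0],"dr": [0,0,0],"fingers": 66},{"offset": [0,-30,0],"dr": [0,0,0],"fingers": 66},{"offset": [0,-30,0],"dr": [0,0,0],"fingers": 66},{"offset": [0,0,0],"dr": [0,0,0],"fingers": 66}]'

```text
time: 32.97
tcp_pos: [0.5272, 0.1447, 0.2352]
tcp_rot: [-1.536, 0.373, -0.38]
ft_force: [0.8, -0.6, 0.5]
width: 0.0658
```

```bash
python3 - <<'E'
from h import *
st()
m=arm.camera_model("wrist");im=arm.get_image("wrist");cv2.imwrite("pics/w23.png",im)
h=cv2.cvtColor(im,cv2.COLOR_BGR2HSV)
b=cv2.inRange(h,(98,120,60),(125,255,255)); n,l,s,c=cv2.connectedComponentsWithStats(b)
for k in range(1,n):
    if s[k,4]>150: print("blue",s[k],atz("wrist",c[k][::-1],.137,m).round(4))
plan([((.44,.33,.24),10)],maxmm=33)
E
```

```text
t 32.97 tcp [0.5272 0.1447 0.2352] yaw -27.49 tilt 0.28 w 65.8 f [ 0.8 -0.6  0.5] q [0.05 0.38 1.48 0.   1.28 0.53]
blue [  70    0   63   55 2928] [0.475  0.3425 0.137 ]
blue [ 283  205   62   69 3364] [0.5297 0.1503 0.137 ]
([-23.2, -1.1, 17.8], [-0.0, -0.093, 0.0])
([-21.4, -1.1, 19.9], [-0.0, -0.094, 0.0])
([-19.5, -1.0, 21.8], [-0.0, -0.093, 0.0])
([-17.4, -1.1, 23.5], [-0.0, -0.094, 0.0])
([-15.1, -1.0, 25.0], [-0.0, -0.093, 0.0])
([-12.7, -1.1, 26.3], [-0.0, -0.094, 0.001])
([-10.1, -1.0, 27.4], [-0.001, -0.093, 0.0])
7 end [0.44 0.33 0.24]
```

View pics/w23.png

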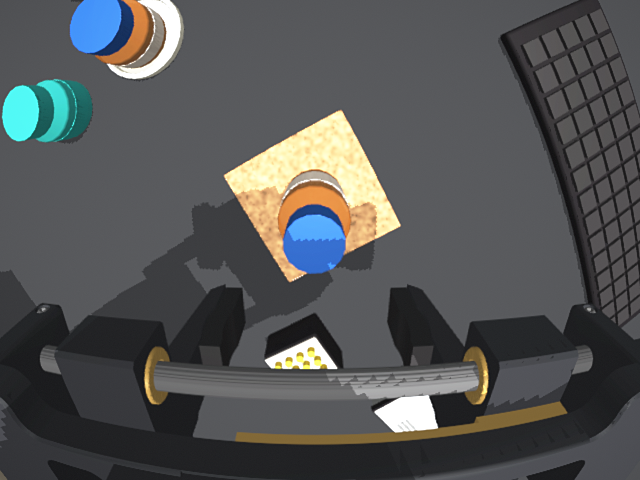

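```bash
python3 - <<'E'
from h import *
plan([((.427,.32,.21),-27.5)],maxmm=33)
E
```

```text
([-24.2, 3.2, 15.7], [-0.0, 0.0, 0.0])
([-24.2, 3.2, 15.7], [-0.0, 0.0, 0.0])
([-24.2, 3.2, 15.6], [-0.0, 0.0, 0.0])
([-24.2, 3.2, 15.7], [-0.0, 0.0, 0.0])
([-24.1, 3.3, 15.6], [-0.0, 0.0, 0.0])
([-24.2, 3.2, 15.7], [-0.001, 0.0, 0.0])
([-24.1, 3.2, 15.6], [-0.0, 0.0, 0.001])
7 end [0.427 0.32  0.21 ]
```

apply_moves --increments '[{"offset": [-24,3,15.5],"dr": [0,0,0],"fingers": 80},{"offset": [-24,3,15.5],"dr": [0,0,0],"fingers": 80},{"offset": [-24,3,15.5],"dr": [0,0,0],"fingers": 80},{"offset": [-24,3,15.5],"dr": [0,0,0],"fingers": 80},{"offset": [-24,3,15.5],"dr": [0,0,0],"fingers": 80},{"offset": [-24,3,15.5],"dr": [0,0,0],"fingers": 80},{"offset": [-24,3,15.5],"dr": [0,0,0],"fingers": 80},{"offset": [0,0,0],"dr": [0,0,0],"fingers": 80},{"offset": [0,0,0],"dr": [0,0,0],"fingers": 80},{"offset": [0,0,0],"dr": [0,0,0],"fingers": 80}]'

```text
time: 33.85
tcp_pos: [0.4205, 0.3233, 0.1996]
tcp_rot: [-1.545, 0.387, -0.371]
ft_force: [0.4, 0.4, 0.6]
width: 0.0799
```

```bash
python3 - <<'E'
from h import *
st()
m=arm.camera_model("wrist");im=arm.get_image("wrist");cv2.imwrite("pics/w24.png",im)
h=cv2.cvtColor(im,cv2.COLOR_BGR2HSV)
b=cv2.inRange(h,(98,120,60),(125,255,255)); n,l,s,c=cv2.connectedComponentsWithStats(b)
for k in range(1,n):
    if s[k,4]>150:print("blue",s[k],c[k],atz("wrist",c[k][::-1],.087,m).round(4))
for n in ["squat_mid","round_tray"]:
    for d in arm.spot_point(n,"wrist")[:3]:
        print(n,np.round(d["position"],1),round(d["confidence"],2),atz("wrist",d["position"],Z[n],m).round(4))
E
```

```text
t 33.85 tcp [0.4205 0.3233 0.1996] yaw -27.67 tilt 0.74 w 79.9 f [0.4 0.4 0.6] q [0.43 0.39 1.57 0.   1.2  0.92]
blue [ 278  105   83   81 5168] [318.83088235 144.57120743] [0.4507 0.3778 0.087 ]
squat_mid [221.4 204.2] 0.83 [0.341  0.3645 0.0465]
squat_mid [ 16.5 224.3] 0.78 [0.4337 0.4939 0.0465]
```

View pics/w24.png

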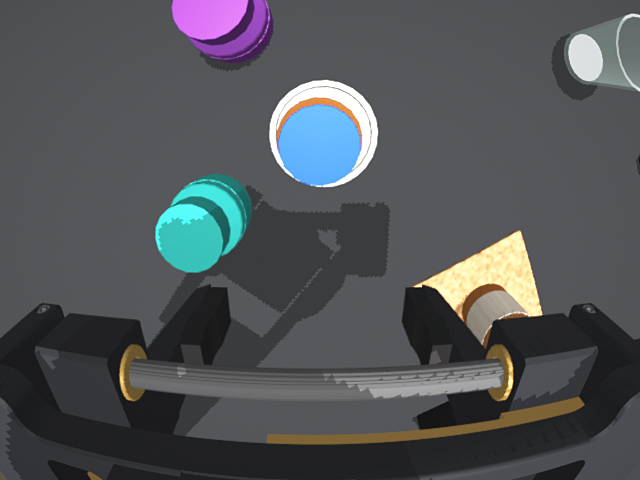

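```bash
python3 - <<'E'
from h import *
m=arm.camera_model("wrist");im=cv2.imread("pics/w24.png")
cv2.imwrite("pics/w24c.png",cv2.resize(im[65:205,250:395],None,fx=4,fy=4,interpolation=cv2.INTER_CUBIC))
print("cap",atz("wrist",(145,319.2),.089,m).round(4))
g=(im.min(2)>150).astype(np.uint8); g[:70]=0;g[195:]=0;g[:,:262]=0;g[:,386:]=0
P=np.argwhere(g); hull=cv2.convexHull(P[:,::-1].astype(np.int32))[:,0]
w=np.array([atz("wrist",(p[1],p[0]),.012,m)[:2]*1000 for p in hull]).astype(np.float32)
print("tray",cv2.minEnclosingCircle(w),cv2.fitEllipse(w))
C=atz("wrist",(133.5,324),.012,m);print(C)
E
```

```text
cap [0.4518 0.377  0.089 ]
tray ((455.58050537109375, 377.0935363769531), 45.11873245239258) ((455.6344299316406, 377.11474609375), (89.70599365234375, 89.93868255615234), 28.308778762817383)
[0.45630031 0.37695628 0.012     ]
```

View pics/w24c.png

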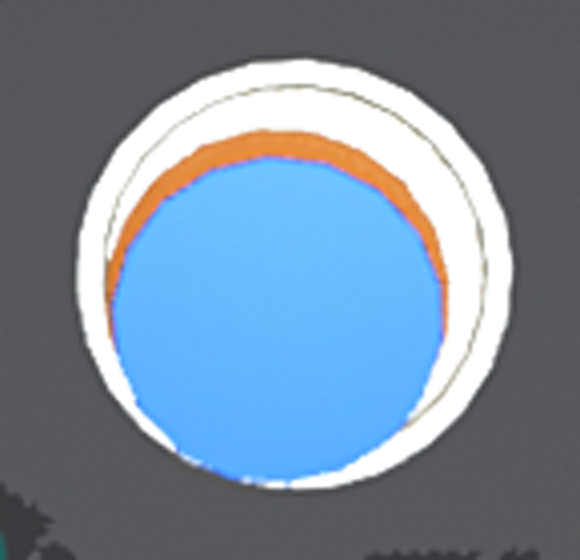

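```bash
python3 - <<'E'
from h import *
plan([((.4518,.377,.135),-27.5)],maxmm=20)
E
```

```text
([0.5, 12.9, 12.6], [0.002, -0.001, -0.001])
([0.4, 12.9, 12.5], [0.002, -0.001, -0.002])
([0.4, 13.0, 12.5], [0.002, -0.001, -0.001])
([0.5, 13.0, 12.5], [0.002, -0.001, -0.002])
([0.4, 13.1, 12.5], [0.001, -0.001, -0.001])
5 end [0.4518 0.377  0.135 ]
```

apply_moves --increments '[{"offset": [0.5,13,12.5],"dr": [0.002,0,-0.001],"fingers": 80},{"offset": [0.5,13,12.5],"dr": [0.002,0,-0.001],"fingers": 80},{"offset": [0.5,13,12.5],"dr": [0.002,0,-0.001],"fingers": 80},{"offset": [0.5,13,12.5],"dr": [0.002,0,-0.001],"fingers": 80},{"offset": [0.5,10,8],"dr": [0.002,0,-0.001],"fingers": 80},{"offset": [0,0,0],"dr": [0,0,0],"fingers": 80},{"offset": [0,0,0],"dr": [0,0,0],"fingers": 80},{"offset": [0,0,0],"dr": [0,0,0],"fingers": 80},{"offset": [0,0,0],"dr": [0,0,0],"fingers": 80},{"offset": [0,0,0],"dr": [0,0,0],"fingers": 80}]'

```text
time: 34.83
tcp_pos: [0.4572, 0.3677, 0.1385]
tcp_rot: [-1.531, 0.386, -0.392]
ft_force: [0.0, 0.8, 0.2]
width: 0.0797
```

```bash
python3 - <<'E'
from h import *
st()
im=arm.get_image("wrist");cv2.imwrite("pics/w25.png",im)
plan([((.4518,.377,.084),-27.5)],maxmm=20)
E
```

```text
t 34.83 tcp [0.4572 0.3677 0.1385] yaw -28.45 tilt 0.32 w 79.7 f [0.  0.8 0.2] q [0.48 0.56 1.47 0.   1.11 0.97]
([-3.1, 18.2, 1.7], [-0.002, -0.006, 0.001])
([-3.1, 18.2, 1.8], [-0.002, -0.005, 0.001])
([-3.1, 18.2, 1.8], [-0.001, -0.006, 0.0])
3 end [0.4518 0.377  0.084 ]
```

View pics/w25.png

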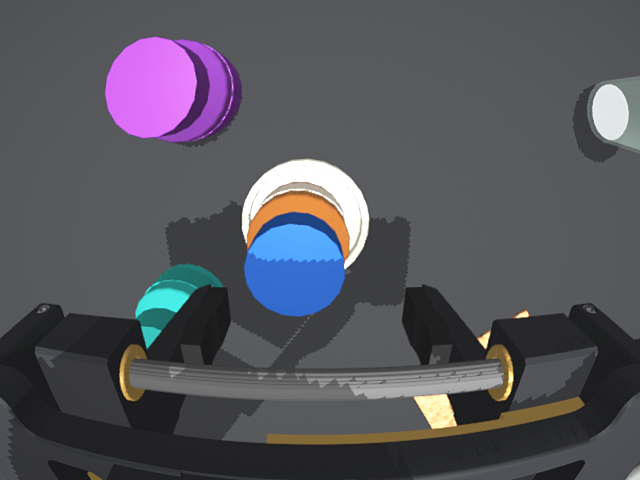

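apply_moves --increments '[{"offset": [-9,0,5],"dr": [-0.002,-0.016,0],"fingers": 80},{"offset": [0,0,0],"dr": [0,0,0],"fingers": 80},{"offset": [0,12,0],"dr": [0,0,0],"fingers": 80},{"offset": [0,12,0],"dr": [0,0,0],"fingers": 80},{"offset": [0,8,0],"dr": [0,0,0],"fingers": 80},{"offset": [0,0,0],"dr": [0,0,0],"fingers": 80},{"offset": [0,0,0],"dr": [0,0,0],"fingers": 80},{"offset": [0,0,0],"dr": [0,0,0],"fingers": 80},{"offset": [0,0,0],"dr": [0,0,0],"fingers": 80},{"offset": [0,0,0],"dr": [0,0,0],"fingers": 80}]'

```text
time: 35.72
tcp_pos: [0.4509, 0.3778, 0.105]
tcp_rot: [-1.534, 0.371, -0.378]
ft_force: [0.3, -0.7, 0.2]
width: 0.0801
```

```bash
python3 - <<'E'
from h import *
st()
im=arm.get_image("wrist");cv2.imwrite("pics/w26.png",im)
s=arm.observe();print(proj("wrist",s["tcp_pos"]*[1,1,0]+[0,0,.089]))
plan([((.4518,.377,.084),-27.5)],maxmm=20)
E
```

```text
t 35.72 tcp [0.4509 0.3778 0.105 ] yaw -27.37 tilt 0.34 w 80.1 f [ 0.3 -0.7  0.2] q [ 0.5   0.61  1.49 -0.    1.04  0.98]
[316.8989032  314.62475923]
([0.5, 10.5, -0.2], [-0.002, 0.001, 0.002])
([0.6, 10.6, -0.2], [-0.003, 0.001, 0.002])
2 end [0.4518 0.377  0.084 ]
```

View pics/w26.png

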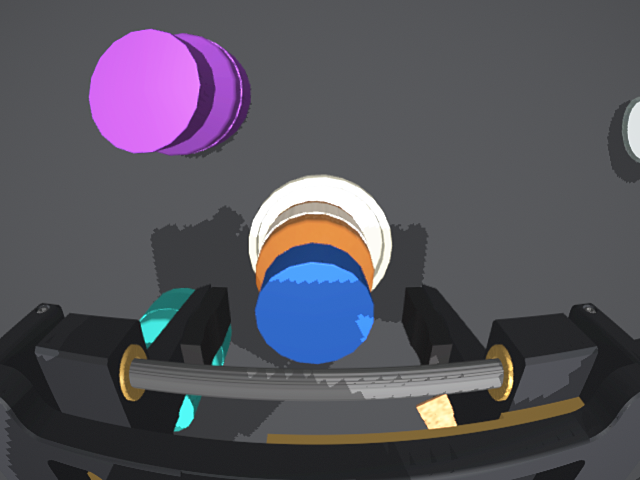

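apply_moves --increments '[{"offset": [0,10,-1],"dr": [0,0,0.002],"fingers": 80},{"offset": [0,10,-1],"dr": [0,0,0],"fingers": 80},{"offset": [0,2,0],"dr": [0,0,0],"fingers": 80},{"offset": [0,0,0],"dr": [0,0,0],"fingers": 80},{"offset": [0,0,0],"dr": [0,0,0],"fingers": 48},{"offset": [0,0,0],"dr": [0,0,0],"fingers": 48},{"offset": [0,0,0],"dr": [0,0,0],"fingers": 48},{"offset": [0,0,0],"dr": [0,0,0],"fingers": 46},{"offset": [0,0,0],"dr": [0,0,0],"fingers": 46},{"offset": [0,0,0],"dr": [0,0,0],"fingers": 46}]' --grip_force 30

```text
time: 36.6
tcp_pos: [0.4501, 0.376, 0.081]
tcp_rot: [-1.533, 0.372, -0.377]
ft_force: [-0.5, -0.2, -2.7]
width: 0.0509
```

```bash
python3 - <<'E'
from h import *
st()
E
```

```text
t 36.6 tcp [0.4501 0.376  0.081 ] yaw -27.38 tilt 0.33 w 50.9 f [-0.5 -0.2 -2.7] q [0.5  0.64 1.51 0.   0.99 0.97]
```

```bash
python3 - <<'E'
from h import *
plan([((.45,.376,.24),-27.5),((.4306,-.3816,.24),-27.5)],maxmm=32)
E
```

```text
([0.0, -31.8, 0.2], [-0.001, 0.0, 0.0])
([0.0, -31.8, 0.1], [-0.001, 0.001, 0.0])
([0.0, -31.8, 0.1], [-0.001, 0.0, 0.001])
([0.0, -31.8, 0.1], [-0.001, 0.001, 0.0])
([0.1, -31.8, 0.0], [-0.001, 0.0, 0.001])
([13.9, -0.0, -28.4], [-0.0, 0.0, -0.0])
([13.9, -0.0, -28.4], [-0.0, 0.0, -0.0])
([13.8, -0.0, -28.4], [-0.0, 0.0, -0.0])
([13.9, -0.0, -28.4], [-0.0, 0.0, -0.0])
([13.8, -0.0, -28.4], [-0.0, 0.0, -0.0])
([13.9, -0.0, -28.4], [-0.0, 0.0, -0.0])
([13.8, -0.0, -28.4], [-0.0, 0.0, -0.0])
([13.9, -0.0, -28.4], [-0.0, 0.0, -0.0])
([13.8, -0.0, -28.4], [-0.0, 0.0, -0.0])
([13.9, -0.0, -28.4], [-0.0, 0.0, -0.0])
([13.8, -0.0, -28.4], [-0.0, 0.0, -0.0])
([13.9, -0.0, -28.4], [-0.0, 0.0, -0.0])
([13.8, -0.0, -28.3], [-0.0, 0.0, -0.0])
([13.9, -0.0, -28.4], [-0.0, 0.0, -0.0])
([13.8, -0.0, -28.3], [-0.0, 0.0, -0.0])
([13.9, -0.0, -28.4], [-0.0, 0.0, -0.0])
([13.8, -0.1, -28.3], [-0.0, 0.0, -0.0])
([13.9, -0.0, -28.4], [-0.0, 0.0, -0.0])
([13.8, -0.1, -28.3], [-0.0, 0.0, -0.0])
([13.9, -0.0, -28.4], [-0.0, 0.0, -0.0])
([13.8, -0.1, -28.3], [-0.0, 0.0, -0.0])
([13.9, -0.0, -28.4], [-0.0, 0.0, -0.0])
([13.8, -0.1, -28.3], [-0.0, 0.0, -0.0])
([13.9, -0.0, -28.4], [-0.0, 0.0, -0.0])
29 end [ 0.4306 -0.3816  0.24  ]
```

apply_moves --increments '[{"offset": [0,-10,0],"dr": [0,0,0],"fingers": 46},{"offset": [0,-20,0],"dr": [0,0,0],"fingers": 46},{"offset": [0,-28,0],"dr": [0,0,0],"fingers": 46},{"offset": [0,-30,0],"dr": [0,0,0],"fingers": 46},{"offset": [0,-30,0],"dr": [0,0,0],"fingers": 46},{"offset": [0,-22,0],"dr": [0,0,0],"fingers": 46},{"offset": [0,-10,0],"dr": [0,0,0],"fingers": 46},{"offset": [0,0,0],"dr": [0,0,0],"fingers": 46},{"offset": [0,0,0],"dr": [0,0,0],"fingers": 46},{"offset": [0,0,0],"dr": [0,0,0],"fingers": 46}]' --grip_force 40

```text
time: 37.43
tcp_pos: [0.4478, 0.3743, 0.2409]
tcp_rot: [-1.536, 0.374, -0.375]
ft_force: [-0.8, -0.5, -3.0]
width: 0.0505
```

```bash
python3 - <<'E'
from h import *
st()
im=arm.get_image("scene");cv2.imwrite("pics/s27.png",im)
E
```

```text
t 37.43 tcp [0.4478 0.3743 0.2409] yaw -27.37 tilt 0.13 w 50.5 f [-0.8 -0.5 -3. ] q [0.5  0.46 1.35 0.   1.33 0.97]
```

View pics/s27.png

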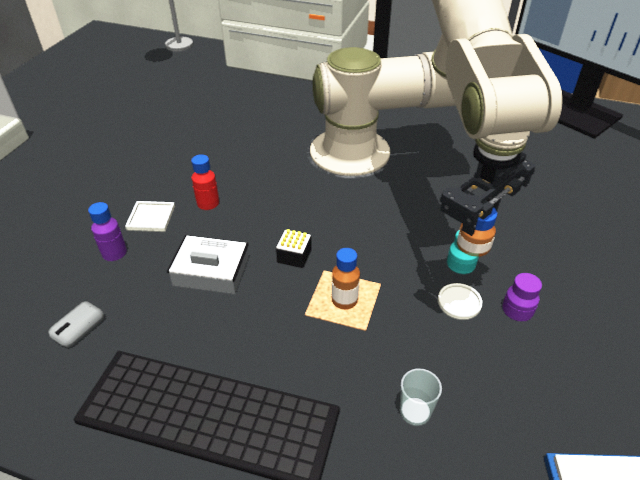

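apply_moves --increments '[{"offset": [5,0,-10],"dr": [0,0,0],"fingers": 46},{"offset": [9,0,-20],"dr": [0,0,0],"fingers": 46},{"offset": [13,0,-27],"dr": [0,0,0],"fingers": 46},{"offset": [14,0,-28.5],"dr": [0,0,0],"fingers": 46},{"offset": [14,0,-28.5],"dr": [0,0,0],"fingers": 46},{"offset": [14,0,-28.5],"dr": [0,0,0],"fingers": 46},{"offset": [14,0,-28.5],"dr": [0,0,0],"fingers": 46},{"offset": [14,0,-28.5],"dr": [0,0,0],"fingers": 46},{"offset": [14,0,-28.5],"dr": [0,0,0],"fingers": 46},{"offset": [14,0,-28.5],"dr": [0,0,0],"fingers": 46}]'

```text
time: 38.32
tcp_pos: [0.4353, 0.0812, 0.229]
tcp_rot: [-1.546, 0.383, -0.353]
ft_force: [1.7, -0.4, -2.1]
width: 0.0508
```

```bash
python3 - <<'E'
from h import *
st();plan([((.4306,-.3816,.24),-27.5)],maxmm=31.5)
E
```

```text
t 38.32 tcp [0.4353 0.0812 0.229 ] yaw -26.85 tilt 1.14 w 50.8 f [ 1.7 -0.4 -2.1] q [-0.08  0.17  1.77 -0.    1.22  0.39]
([13.6, -0.7, -27.7], [0.001, 0.001, -0.001])
([13.7, -0.7, -27.7], [0.001, 0.001, -0.001])
([13.7, -0.7, -27.6], [0.001, 0.001, -0.001])
([13.7, -0.7, -27.6], [0.001, 0.001, -0.001])
([13.8, -0.7, -27.6], [0.001, 0.001, -0.001])
([13.8, -0.7, -27.6], [0.001, 0.001, -0.001])
([13.8, -0.8, -27.6], [0.001, 0.001, -0.001])
([13.8, -0.8, -27.6], [0.0, 0.001, -0.001])
([13.9, -0.7, -27.6], [0.001, 0.0, -0.001])
([13.9, -0.8, -27.6], [0.0, 0.001, -0.001])
([13.9, -0.7, -27.5], [0.001, 0.0, -0.001])
([13.9, -0.8, -27.5], [0.0, 0.001, -0.001])
([13.9, -0.7, -27.5], [0.001, 0.0, -0.002])
([13.9, -0.8, -27.5], [0.0, 0.001, -0.001])
([14.0, -0.7, -27.6], [0.001, 0.0, -0.002])
15 end [ 0.4306 -0.3816  0.24  ]
```

apply_moves --increments '[{"offset": [13.7,-1.5,-27.7],"dr": [0.001,0.001,-0.001],"fingers": 46},{"offset": [13.7,-1.5,-27.7],"dr": [0.001,0.001,-0.001],"fingers": 46},{"offset": [13.7,-1.5,-27.7],"dr": [0.001,0.001,-0.001],"fingers": 46},{"offset": [13.7,-1.5,-27.7],"dr": [0.001,0.001,-0.001],"fingers": 46},{"offset": [13.7,-1.5,-27.7],"dr": [0.001,0.001,-0.001],"fingers": 46},{"offset": [13.7,-1.5,-27.7],"dr": [0.001,0.001,-0.001],"fingers": 46},{"offset": [13.7,-1.5,-27.7],"dr": [0.001,0.001,-0.001],"fingers": 46},{"offset": [13.7,-1,-27.7],"dr": [0.001,0.001,-0.001],"fingers": 46},{"offset": [13.7,-1,-27.7],"dr": [0.001,0.001,-0.001],"fingers": 46},{"offset": [13.7,-1,-27.7],"dr": [0.001,0.001,-0.001],"fingers": 46}]'

```text
time: 39.15
tcp_pos: [0.424, -0.242, 0.2334]
tcp_rot: [-1.532, 0.395, -0.358]
ft_force: [-0.2, 0.6, -2.9]
width: 0.0506
```

```bash
python3 - <<'E'
from h import *
st();plan([((.4306,-.3816,.22),-27.5)],maxmm=31.5)
E
```

```text
t 39.15 tcp [ 0.424  -0.242   0.2334] yaw -27.51 tilt 1.39 w 50.6 f [-0.2  0.6 -2.9] q [-0.76  0.27  1.64 -0.01  1.26 -0.27]
([14.1, 2.3, -24.2], [0.0, -0.0, -0.005])
([14.1, 2.4, -24.1], [0.0, -0.0, -0.005])
([14.1, 2.5, -24.2], [0.0, -0.0, -0.005])
([14.1, 2.6, -24.1], [0.0, -0.0, -0.005])
([14.2, 2.6, -24.2], [0.0, -0.0, -0.004])
5 end [ 0.4306 -0.3817  0.22  ]
```

apply_moves --increments '[{"offset": [14,0,-24],"dr": [0,0,-0.005],"fingers": 46},{"offset": [14,0,-24],"dr": [0,0,-0.005],"fingers": 46},{"offset": [13,0,-22],"dr": [0,0,-0.005],"fingers": 46},{"offset": [11,0,-18],"dr": [0,0,-0.005],"fingers": 46},{"offset": [8,0,-13],"dr": [0,0,0],"fingers": 46},{"offset": [5,0,-8],"dr": [0,0,0],"fingers": 46},{"offset": [0,0,0],"dr": [0,0,0],"fingers": 46},{"offset": [0,0,0],"dr": [0,0,0],"fingers": 46},{"offset": [0,0,0],"dr": [0,0,0],"fingers": 46},{"offset": [0,0,0],"dr": [0,0,0],"fingers": 46}]'

```text
time: 39.98
tcp_pos: [0.427, -0.3771, 0.2218]
tcp_rot: [-1.526, 0.395, -0.367]
ft_force: [0.3, 0.1, -2.9]
width: 0.0506
```

```bash
python3 - <<'E'
from h import *
st();plan([((.4306,-.3816,.16),-27.5)],maxmm=20)
im=arm.get_image("wrist");cv2.imwrite("pics/w28.png",im)
print(proj("wrist",[.4306,-.3816,.012]))
E
```

```text
t 39.98 tcp [ 0.427  -0.3771  0.2218] yaw -27.86 tilt 1.18 w 50.6 f [ 0.3  0.1 -2.9] q [-0.93  0.45  1.41 -0.    1.3  -0.44]
([1.6, 15.4, -0.7], [-0.002, -0.002, -0.005])
([1.6, 15.4, -0.6], [-0.001, -0.001, -0.005])
([1.5, 15.5, -0.7], [-0.002, -0.002, -0.005])
([1.3, 15.5, -0.6], [-0.001, -0.001, -0.005])
4 end [ 0.4306 -0.3816  0.16  ]
[208.46467757 325.62113658]
```

View pics/w28.png

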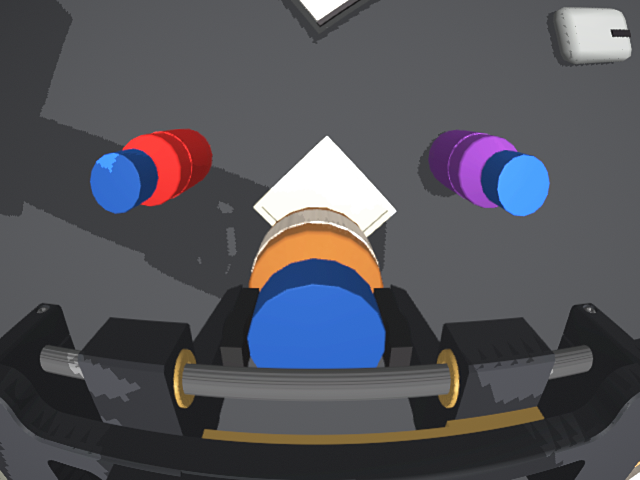

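apply_moves --increments '[{"offset": [1.5,10,-1.5],"dr": [-0.002,0,-0.005],"fingers": 46},{"offset": [1.5,15,-1.5],"dr": [-0.001,0,-0.005],"fingers": 46},{"offset": [1.5,15,-1],"dr": [-0.001,0,-0.005],"fingers": 46},{"offset": [1,15,-1],"dr": [-0.001,0,-0.005],"fingers": 46},{"offset": [0,15,0],"dr": [0,0,0],"fingers": 46},{"offset": [0,15,0],"dr": [0,0,0],"fingers": 46},{"offset": [0,10,0],"dr": [0,0,0],"fingers": 46},{"offset": [0,0,0],"dr": [0,0,0],"fingers": 46},{"offset": [0,0,0],"dr": [0,0,0],"fingers": 46},{"offset": [0,0,0],"dr": [0,0,0],"fingers": 46}]'

```text
time: 40.87
tcp_pos: [0.432, -0.3788, 0.1272]
tcp_rot: [-1.541, 0.37, -0.381]
ft_force: [0.3, -0.2, -1.7]
width: 0.0506
```

```bash
python3 - <<'E'
from h import *
st();plan([((.430,-.3825,.09),-27.5)],maxmm=20)
im=arm.get_image("wrist");cv2.imwrite("pics/w29.png",im)
print(proj("wrist",[.4306,-.3816,.012]))
E
```

```text
t 40.87 tcp [ 0.432  -0.3788  0.1272] yaw -27.44 tilt 0.4 w 50.6 f [ 0.3 -0.2 -1.7] q [-0.92  0.55  1.52  0.    1.06 -0.45]
([-0.1, 18.6, -2.1], [0.001, 0.0, 0.003])
([-0.1, 18.6, -2.1], [0.0, 0.001, 0.004])
2 end [ 0.43   -0.3825  0.09  ]
[242.95470174 313.78738599]
```

View pics/w29.png

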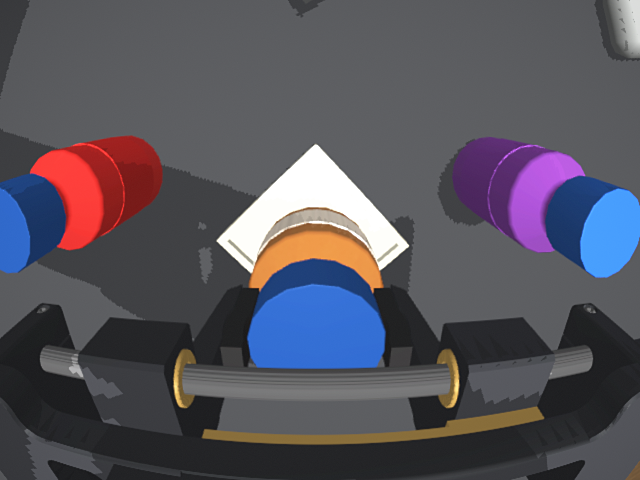

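apply_moves --increments '[{"offset": [0,10,-2],"dr": [0,0,0.003],"fingers": 46},{"offset": [0,12,-2],"dr": [0,0,0.003],"fingers": 46},{"offset": [0,10,0],"dr": [0,0,0],"fingers": 46},{"offset": [0,5,0],"dr": [0,0,0],"fingers": 46},{"offset": [0,2,0],"dr": [0,0,0],"fingers": 46},{"offset": [0,0,0],"dr": [0,0,0],"fingers": 46},{"offset": [0,0,0],"dr": [0,0,0],"fingers": 46},{"offset": [0,0,0],"dr": [0,0,0],"fingers": 46},{"offset": [0,0,0],"dr": [0,0,0],"fingers": 46},{"offset": [0,0,0],"dr": [0,0,0],"fingers": 46}]'

```text
time: 41.75
tcp_pos: [0.4307, -0.3838, 0.0861]
tcp_rot: [-1.541, 0.373, -0.378]
ft_force: [0.6, -0.8, -2.3]
width: 0.0508
```

```bash
python3 - <<'E'
from h import *
st();plan([((.430,-.3825,.082),-27.5)],maxmm=20)
E
```

```text
t 41.75 tcp [ 0.4307 -0.3838  0.0861] yaw -27.45 tilt 0.27 w 50.8 f [ 0.6 -0.8 -2.3] q [-0.93  0.61  1.54 -0.    0.99 -0.45]
([-1.2, 4.1, 0.9], [0.003, 0.001, 0.004])
1 end [ 0.43   -0.3825  0.082 ]
```

apply_moves --increments '[{"offset": [-0.5,1.5,1],"dr": [0.002,0,0.003],"fingers": 46},{"offset": [0,1,0],"dr": [0,0,0],"fingers": 46},{"offset": [0,1,0],"dr": [0,0,0],"fingers": 46},{"offset": [0,1,0],"dr": [0,0,0],"fingers": 46},{"offset": [0,0.5,0],"dr": [0,0,0],"fingers": 46},{"offset": [0,0,0],"dr": [0,0,0],"fingers": 46},{"offset": [0,0,0],"dr": [0,0,0],"fingers": 46},{"offset": [0,0,0],"dr": [0,0,0],"fingers": 46},{"offset": [0,0,0],"dr": [0,0,0],"fingers": 46},{"offset": [0,0,0],"dr": [0,0,0],"fingers": 46}]'

```text
time: 42.58
tcp_pos: [0.431, -0.3831, 0.082]
tcp_rot: [-1.54, 0.374, -0.377]
ft_force: [-0.6, 0.3, -1.1]
width: 0.051
```

apply_moves --increments '[{"offset": [0,0.8,0],"dr": [0,0,0],"fingers": 46},{"offset": [0,0.5,0],"dr": [0,0,0],"fingers": 46},{"offset": [0,0,0],"dr": [0,0,0],"fingers": 46},{"offset": [0,0,0],"dr": [0,0,0],"fingers": 46},{"offset": [0,0,0],"dr": [0,0,0],"fingers": 46},{"offset": [0,0,0],"dr": [0,0,0],"fingers": 46},{"offset": [0,0,0],"dr": [0,0,0],"fingers": 46},{"offset": [0,0,0],"dr": [0,0,0],"fingers": 46},{"offset": [0,0,0],"dr": [0,0,0],"fingers": 46},{"offset": [0,0,0],"dr": [0,0,0],"fingers": 46}]'

```text
time: 43.42
tcp_pos: [0.4308, -0.3836, 0.082]
tcp_rot: [-1.541, 0.374, -0.377]
ft_force: [-1.6, -0.8, -0.2]
width: 0.0506
```

Stopped at 0.082: seated. Release and raise.

apply_moves --increments '[{"offset": [0,0,0],"dr": [0,0,0],"fingers": 56},{"offset": [0,0,0],"dr": [0,0,0],"fingers": 64},{"offset": [0,0,0],"dr": [0,0,0],"fingers": 78},{"offset": [0,0,0],"dr": [0,0,0],"fingers": 78},{"offset": [0,0,0],"dr": [0,0,0],"fingers": 78},{"offset": [0,-15,0],"dr": [0,0,0],"fingers": 78},{"offset": [0,-25,0],"dr": [0,0,0],"fingers": 78},{"offset": [0,-33,0],"dr": [0,0,0],"fingers": 78},{"offset": [0,-35,0],"dr": [0,0,0],"fingers": 78},{"offset": [0,-35,0],"dr": [0,0,0],"fingers": 78}]'

```text
time: 44.25
tcp_pos: [0.4292, -0.3808, 0.2226]
tcp_rot: [-1.531, 0.382, -0.368]
ft_force: [0.3, -1.1, 0.8]
width: 0.0781
```

```bash
python3 - <<'E'
from h import *
st()
m=arm.camera_model("wrist");im=arm.get_image("wrist");cv2.imwrite("pics/w30.png",im)
h=cv2.cvtColor(im,cv2.COLOR_BGR2HSV)
b=cv2.inRange(h,(98,120,60),(125,255,255)); n,l,s,c=cv2.connectedComponentsWithStats(b)
for k in range(1,n):
    if s[k,4]>150:print("blue",s[k],c[k],atz("wrist",c[k][::-1],.09,m).round(4))
plan([((.5,.08,.25),-27.5)],maxmm=34)
E
```

```text
t 44.25 tcp [ 0.4292 -0.3808  0.2226] yaw -27.45 tilt 0.62 w 78.1 f [ 0.3 -1.1  0.8] q [-0.93  0.46  1.4  -0.    1.3  -0.45]
blue [  84  145   67   64 3330] [116.45795796 175.22132132] [ 0.3141 -0.27    0.09  ]
blue [ 474  147   69   66 3463] [508.80103956 178.7089229 ] [ 0.5767 -0.4097  0.09  ]
blue [ 286  192   71   73 4059] [321.12121212 228.44050259] [ 0.4329 -0.3799  0.09  ]
([-10.8, -1.4, 31.6], [0.0, 0.0, 0.0])
([-10.8, -1.4, 31.6], [0.0, 0.0, 0.0])
([-10.8, -1.5, 31.6], [0.0, 0.0, 0.0])
([-10.8, -1.4, 31.6], [0.0, 0.0, 0.0])
([-10.8, -1.5, 31.6], [0.0, 0.0, 0.0])
([-10.9, -1.4, 31.6], [0.0, 0.0, 0.0])
([-10.8, -1.5, 31.6], [0.0, 0.0, 0.0])
([-10.9, -1.4, 31.6], [0.0, 0.0, 0.0])
([-10.8, -1.5, 31.6], [0.0, 0.0, 0.0])
([-10.9, -1.4, 31.6], [0.0, 0.0, 0.0])
([-10.8, -1.5, 31.6], [0.0, 0.0, 0.0])
([-10.9, -1.4, 31.6], [0.0, 0.0, 0.0])
([-10.8, -1.5, 31.6], [0.0, 0.001, 0.0])
([-10.9, -1.4, 31.6], [0.001, 0.0, 0.001])
14 end [0.5  0.08 0.25]
```

View pics/w30.png

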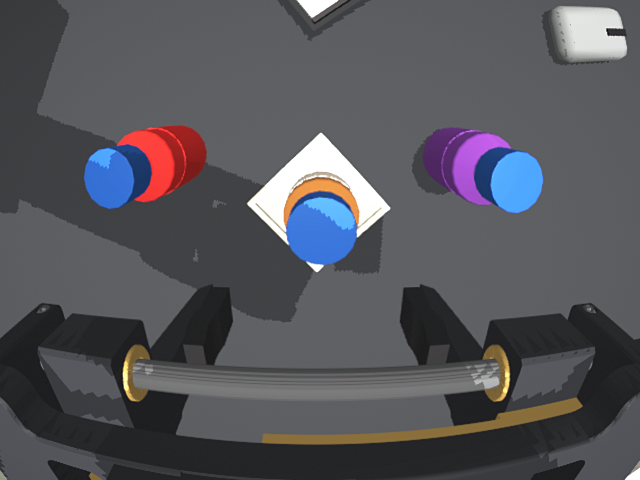

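apply_moves --increments '[{"offset": [-11,-2,31.5],"dr": [0,0,0],"fingers": 70},{"offset": [-11,-2,31.5],"dr": [0,0,0],"fingers": 70},{"offset": [-11,-2,31.5],"dr": [0,0,0],"fingers": 70},{"offset": [-11,-2,31.5],"dr": [0,0,0],"fingers": 70},{"offset": [-11,-2,31.5],"dr": [0,0,0],"fingers": 70},{"offset": [-11,-2,31.5],"dr": [0,0,0],"fingers": 70},{"offset": [-11,-2,31.5],"dr": [0,0,0],"fingers": 70},{"offset": [-11,-2,31.5],"dr": [0,0,0],"fingers": 70},{"offset": [-11,-2,31.5],"dr": [0,0,0],"fingers": 70},{"offset": [-11,-2,31.5],"dr": [0,0,0],"fingers": 70}]'

```text
time: 45.13
tcp_pos: [0.4798, -0.0446, 0.2518]
tcp_rot: [-1.544, 0.374, -0.393]
ft_force: [1.7, -1.1, -0.0]
width: 0.0699
```

```bash
python3 - <<'E'
from h import *
st()
plan([((.505,.10,.22),-27.5)],maxmm=34)
E
```

```text
t 45.13 tcp [ 0.4798 -0.0446  0.2518] yaw -28.01 tilt 0.8 w 69.9 f [ 1.7 -1.1 -0. ] q [-0.33  0.22  1.65 -0.01  1.26  0.16]
([-9.2, 6.1, 27.9], [0.001, -0.002, 0.003])
([-9.2, 6.2, 27.9], [0.001, -0.002, 0.003])
([-9.1, 6.2, 28.0], [0.001, -0.002, 0.002])
([-9.0, 6.3, 28.0], [0.001, -0.002, 0.003])
([-8.9, 6.3, 28.0], [0.001, -0.001, 0.002])
5 end [0.505 0.1   0.22 ]
```

apply_moves --increments '[{"offset": [-9,3,28],"dr": [0.001,-0.002,0.003],"fingers": 70},{"offset": [-9,4,28],"dr": [0.001,-0.002,0.003],"fingers": 70},{"offset": [-9,5,28],"dr": [0.001,-0.002,0.003],"fingers": 70},{"offset": [-9,6,25],"dr": [0.001,-0.002,0.003],"fingers": 70},{"offset": [-6,6,18],"dr": [0.001,-0.002,0.003],"fingers": 70},{"offset": [-3,3,10],"dr": [0,0,0],"fingers": 70},{"offset": [0,0,0],"dr": [0,0,0],"fingers": 70},{"offset": [0,0,0],"dr": [0,0,0],"fingers": 70},{"offset": [0,0,0],"dr": [0,0,0],"fingers": 70},{"offset": [0,0,0],"dr": [0,0,0],"fingers": 70}]'

```text
time: 45.97
tcp_pos: [0.5043, 0.1087, 0.2238]
tcp_rot: [-1.537, 0.368, -0.373]
ft_force: [0.1, 0.9, 0.6]
width: 0.0703
```

```bash
python3 - <<'E'
from h import *
st()
m=arm.camera_model("wrist");im=arm.get_image("wrist");cv2.imwrite("pics/w31.png",im)
h=cv2.cvtColor(im,cv2.COLOR_BGR2HSV)
b=cv2.inRange(h,(98,120,60),(125,255,255)); n,l,s,c=cv2.connectedComponentsWithStats(b)
for k in range(1,n):
    if s[k,4]>150:print("blue",s[k],c[k],atz("wrist",c[k][::-1],.137,m).round(4))
plan([((.528,.146,.19),-27.5)],maxmm=20)
E
```

```text
t 45.97 tcp [0.5043 0.1087 0.2238] yaw -27.08 tilt 0.18 w 70.3 f [0.1 0.9 0.6] q [-0.02  0.33  1.59  0.    1.22  0.46]
blue [ 287  143   69   71 3797] [320.81248354 178.48222281] [0.5286 0.1486 0.137 ]
([1.3, 11.3, 14.7], [-0.001, 0.002, 0.001])
([1.3, 11.3, 14.6], [-0.001, 0.003, 0.001])
([1.2, 11.3, 14.7], [-0.0, 0.002, 0.0])
3 end [0.528 0.146 0.19 ]
```

View pics/w31.png

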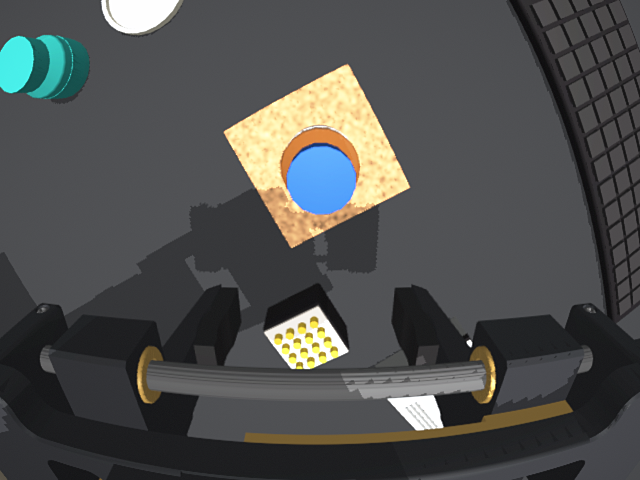

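apply_moves --increments '[{"offset": [1.5,10,14],"dr": [-0.001,0.002,0.001],"fingers": 70},{"offset": [1,10,14],"dr": [-0.001,0.002,0.001],"fingers": 70},{"offset": [1,10,12],"dr": [-0.001,0.002,0.001],"fingers": 70},{"offset": [0,0,3],"dr": [0,0,0],"fingers": 70},{"offset": [0,0,0],"dr": [0,0,0],"fingers": 70},{"offset": [0,0,0],"dr": [0,0,0],"fingers": 70},{"offset": [0,0,0],"dr": [0,0,0],"fingers": 70},{"offset": [0,0,0],"dr": [0,0,0],"fingers": 70},{"offset": [0,0,0],"dr": [0,0,0],"fingers": 70},{"offset": [0,0,0],"dr": [0,0,0],"fingers": 70}]'

```text
time: 46.85
tcp_pos: [0.5292, 0.1393, 0.1976]
tcp_rot: [-1.537, 0.378, -0.388]
ft_force: [0.2, -0.1, -0.2]
width: 0.0698
```

```bash
python3 - <<'E'
from h import *
st()
plan([((.528,.146,.132),-27.5)],maxmm=20)
im=arm.get_image("wrist");cv2.imwrite("pics/w32.png",im)
E
```

```text
t 46.85 tcp [0.5292 0.1393 0.1976] yaw -27.98 tilt 0.35 w 69.8 f [ 0.2 -0.1 -0.2] q [ 0.04  0.42  1.53 -0.    1.19  0.53]
([-1.2, 16.4, 1.3], [-0.0, -0.002, 0.001])
([-1.1, 16.4, 1.3], [-0.0, -0.002, 0.002])
([-1.1, 16.4, 1.3], [-0.001, -0.002, 0.001])
([-1.1, 16.4, 1.3], [-0.0, -0.002, 0.002])
4 end [0.5279 0.146  0.132 ]
```

View pics/w32.png

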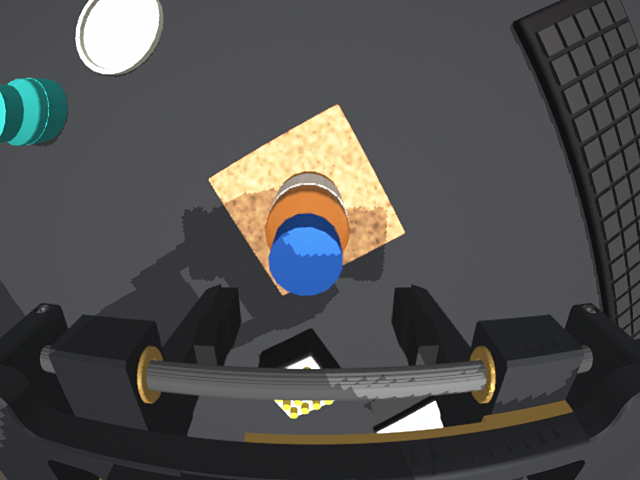

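apply_moves --increments '[{"offset": [-4.5,5,5],"dr": [0,-0.008,0.002],"fingers": 70},{"offset": [0,14,0],"dr": [0,0,0],"fingers": 70},{"offset": [0,15,0],"dr": [0,0,0],"fingers": 70},{"offset": [0,14,0],"dr": [0,0,0],"fingers": 70},{"offset": [0,11,0],"dr": [0,0,0],"fingers": 70},{"offset": [0,4,0],"dr": [0,0,0],"fingers": 70},{"offset": [0,0,0],"dr": [0,0,0],"fingers": 70},{"offset": [0,0,0],"dr": [0,0,0],"fingers": 70},{"offset": [0,0,0],"dr": [0,0,0],"fingers": 70},{"offset": [0,0,0],"dr": [0,0,0],"fingers": 70}]'

```text
time: 47.73
tcp_pos: [0.5273, 0.1489, 0.1324]
tcp_rot: [-1.536, 0.368, -0.378]
ft_force: [-0.0, -0.0, 0.2]
width: 0.0697
```

```bash
python3 - <<'E'
from h import *
st()
plan([((.528,.147,.132),-27.5)],maxmm=20)
im=arm.get_image("wrist");cv2.imwrite("pics/w33.png",im)
s=arm.observe();print(proj("wrist",s["tcp_pos"]*[1,1,0]+[0,0,.139]))
E
```

```text
t 47.73 tcp [0.5273 0.1489 0.1324] yaw -27.29 tilt 0.37 w 69.7 f [-0.  -0.   0.2] q [0.06 0.5  1.6  0.   1.04 0.54]
([1.5, 0.4, -1.4], [-0.003, 0.004, 0.005])
1 end [0.528 0.147 0.132]
[347.69854703 314.82480451]
```

View pics/w33.png

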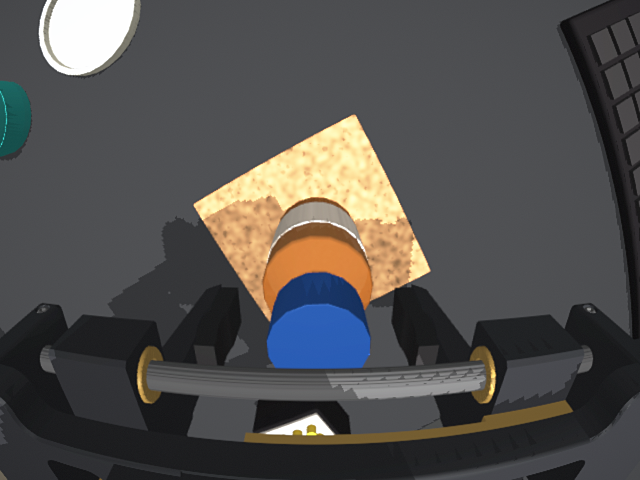

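Aligned. Grip and lift.

apply_moves --increments '[{"offset": [1,0,0],"dr": [0,0,0],"fingers": 36},{"offset": [0,0,0],"dr": [0,0,0],"fingers": 36},{"offset": [0,0,0],"dr": [0,0,0],"fingers": 36},{"offset": [0,0,0],"dr": [0,0,0],"fingers": 34},{"offset": [0,0,0],"dr": [0,0,0],"fingers": 34},{"offset": [0,0,0],"dr": [0,0,0],"fingers": 34},{"offset": [0,0,0],"dr": [0,0,0],"fingers": 34},{"offset": [0,0,0],"dr": [0,0,0],"fingers": 34},{"offset": [0,0,0],"dr": [0,0,0],"fingers": 34},{"offset": [0,0,0],"dr": [0,0,0],"fingers": 34}]' --grip_force 40

```text
time: 48.62
tcp_pos: [0.5289, 0.1484, 0.1339]
tcp_rot: [-1.536, 0.367, -0.38]
ft_force: [-0.1, -0.8, 0.6]
width: 0.0389
```

```bash
python3 - <<'E'
from h import *
st()
plan([((.528,.147,.24),-27.5),((.4556,.3771,.24),-27.5)],maxmm=30)
E
```

```text
t 48.62 tcp [0.5289 0.1484 0.1339] yaw -27.3 tilt 0.52 w 38.9 f [-0.1 -0.8  0.6] q [0.06 0.5  1.59 0.   1.04 0.54]
([0.2, -26.5, -0.3], [-0.001, 0.001, 0.002])
([0.1, -26.5, -0.3], [-0.001, 0.001, 0.002])
([0.0, -26.5, -0.4], [-0.001, 0.001, 0.002])
([0.0, -26.6, -0.3], [-0.002, 0.001, 0.002])
([-18.9, 0.0, 19.0], [0.0, -0.0, -0.0])
([-18.9, 0.0, 18.9], [0.0, -0.0, -0.0])
([-19.0, 0.0, 19.0], [0.0, -0.0, -0.0])
([-18.9, 0.0, 18.9], [0.0, -0.0, -0.0])
([-19.0, 0.0, 19.0], [0.0, -0.0, -0.0])
([-18.9, 0.0, 18.9], [0.0, -0.0, -0.0])
([-19.0, 0.0, 19.0], [0.0, -0.0, -0.0])
([-18.9, 0.0, 18.9], [0.0, -0.0, -0.0])
([-19.0, 0.0, 19.0], [0.0, -0.0, -0.0])
13 end [0.4556 0.3771 0.24  ]
```

apply_moves --increments '[{"offset": [0,-10,0],"dr": [0,0,0],"fingers": 34},{"offset": [0,-20,0],"dr": [0,0,0],"fingers": 34},{"offset": [0,-26,0],"dr": [-0.001,0.001,0.002],"fingers": 34},{"offset": [0,-26,0],"dr": [-0.001,0.001,0.002],"fingers": 34},{"offset": [-3,-18,3],"dr": [-0.001,0.001,0.002],"fingers": 34},{"offset": [-10,-4,10],"dr": [0,0,0],"fingers": 34},{"offset": [-16,0,16],"dr": [0,0,0],"fingers": 34},{"offset": [-19,0,19],"dr": [0,0,0],"fingers": 34},{"offset": [-19,0,19],"dr": [0,0,0],"fingers": 34},{"offset": [-19,0,19],"dr": [0,0,0],"fingers": 34}]'

```text
time: 49.45
tcp_pos: [0.4908, 0.2641, 0.2484]
tcp_rot: [-1.536, 0.381, -0.384]
ft_force: [0.9, -0.4, -1.4]
width: 0.0388
```

```bash
python3 - <<'E'
from h import *
st()
plan([((.4556,.3771,.23),-27.5)],maxmm=28)
im=arm.get_image("wrist");cv2.imwrite("pics/w34.png",im)
E
```

```text
t 49.45 tcp [0.4908 0.2641 0.2484] yaw -27.94 tilt 0.11 w 38.8 f [ 0.9 -0.4 -1.4] q [ 0.28  0.39  1.42 -0.    1.32  0.77]
([-16.8, 3.7, 16.7], [-0.0, -0.002, 0.0])
([-16.8, 3.7, 16.7], [-0.0, -0.001, 0.0])
([-16.8, 3.6, 16.7], [-0.0, -0.002, 0.0])
([-16.7, 3.7, 16.7], [-0.001, -0.001, 0.001])
([-16.7, 3.6, 16.8], [-0.0, -0.002, 0.0])
5 end [0.4556 0.3771 0.23  ]
```

View pics/w34.png

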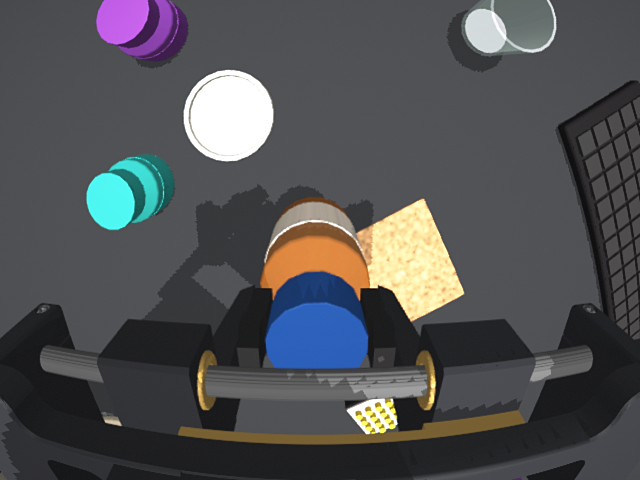

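```bash
python3 - <<'E'
from h import *
m=arm.camera_model("wrist");im=cv2.imread("pics/w34.png")
g=(im.min(2)>150).astype(np.uint8); g[:60]=0;g[168:]=0;g[:,:178]=0;g[:,280:]=0
P=np.argwhere(g); hull=cv2.convexHull(P[:,::-1].astype(np.int32))[:,0]
w=np.array([atz("wrist",(p[1],p[0]),.012,m)[:2]*1000 for p in hull]).astype(np.float32)
print("tray",cv2.fitEllipse(w))
E
```

```text
tray ((452.7161560058594, 381.8639831542969), (89.7126235961914, 90.06613159179688), 53.28076171875)
```

apply_moves --increments '[{"offset": [-17,1,17],"dr": [0,-0.002,0],"fingers": 34},{"offset": [-17,2,17],"dr": [0,-0.002,0],"fingers": 34},{"offset": [-16,3,16],"dr": [0,-0.002,0],"fingers": 34},{"offset": [-14,4,14],"dr": [0,-0.002,0],"fingers": 34},{"offset": [-10,4,10],"dr": [0,0,0],"fingers": 34},{"offset": [-5,2,5],"dr": [0,0,0],"fingers": 34},{"offset": [0,0,0],"dr": [0,0,0],"fingers": 34},{"offset": [0,0,0],"dr": [0,0,0],"fingers": 34},{"offset": [0,0,0],"dr": [0,0,0],"fingers": 34},{"offset": [0,0,0],"dr": [0,0,0],"fingers": 34}]'

```text
time: 50.33
tcp_pos: [0.4529, 0.3789, 0.2365]
tcp_rot: [-1.536, 0.369, -0.373]
ft_force: [0.2, -0.5, -1.3]
width: 0.0388
```

```bash
python3 - <<'E'
from h import *
st()
plan([((.4556,.3771,.18),-27.5)],maxmm=15)
im=arm.get_image("wrist");cv2.imwrite("pics/w35.png",im)
print(proj("wrist",[.4556,.3771,.012]))
E
```

```text
t 50.33 tcp [0.4529 0.3789 0.2365] yaw -27.12 tilt 0.19 w 38.8 f [ 0.2 -0.5 -1.3] q [0.5  0.48 1.33 0.   1.33 0.97]
([0.8, 14.1, -0.1], [-0.001, 0.002, 0.0])
([0.8, 14.1, -0.1], [-0.001, 0.002, 0.0])
([0.8, 14.1, -0.2], [-0.0, 0.001, 0.001])
([0.8, 14.2, -0.1], [-0.001, 0.002, 0.0])
4 end [0.4556 0.3771 0.18  ]
[201.77713631 318.35653099]
```

View pics/w35.png

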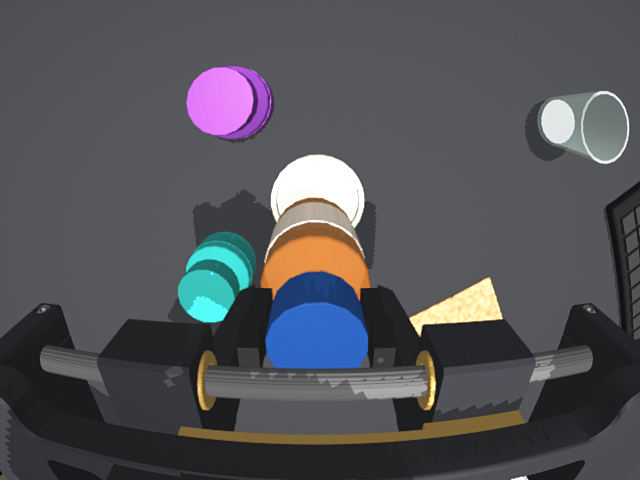

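apply_moves --increments '[{"offset": [0.8,10,0],"dr": [-0.001,0.001,0],"fingers": 34},{"offset": [0.8,14,0],"dr": [-0.001,0.001,0],"fingers": 34},{"offset": [0.8,14,0],"dr": [0,0.001,0],"fingers": 34},{"offset": [0.5,14,0],"dr": [0,0.001,0],"fingers": 34},{"offset": [0,14,0],"dr": [0,0,0],"fingers": 34},{"offset": [0,12,0],"dr": [0,0,0],"fingers": 34},{"offset": [0,6,0],"dr": [0,0,0],"fingers": 34},{"offset": [0,0,0],"dr": [0,0,0],"fingers": 34},{"offset": [0,0,0],"dr": [0,0,0],"fingers": 34},{"offset": [0,0,0],"dr": [0,0,0],"fingers": 34}]'

```text
time: 51.22
tcp_pos: [0.4582, 0.3731, 0.1461]
tcp_rot: [-1.537, 0.378, -0.381]
ft_force: [0.7, -0.3, -2.5]
width: 0.0387
```

```bash
python3 - <<'E'
from h import *
st()
plan([((.4554,.3775,.138),-27.5)],maxmm=15)
im=arm.get_image("wrist");cv2.imwrite("pics/w36.png",im)
print(proj("wrist",[.4556,.3771,.012]))
im=arm.get_image("scene");cv2.imwrite("pics/s36.png",cv2.resize(im[190:340,390:560],None,fx=4,fy=4))
E
```

```text
t 51.22 tcp [0.4582 0.3731 0.1461] yaw -27.73 tilt 0.13 w 38.7 f [ 0.7 -0.3 -2.5] q [ 0.49  0.57  1.44 -0.    1.13  0.97]
([-4.5, 8.1, 2.6], [-0.0, -0.004, 0.002])
1 end [0.4554 0.3775 0.138 ]
[227.42899482 308.98767265]
```

View pics/w36.png

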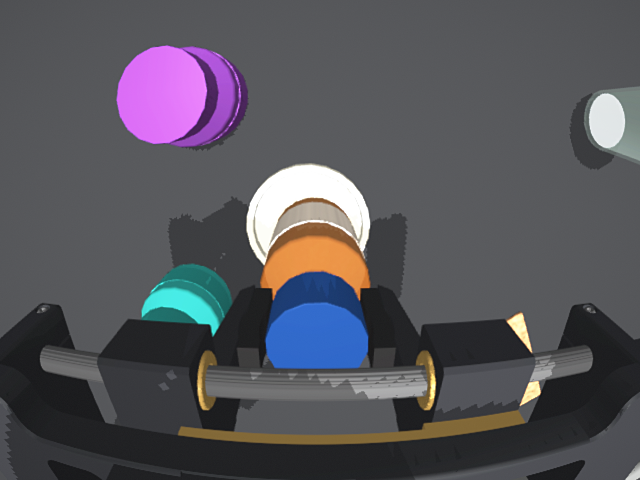

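View pics/s36.png

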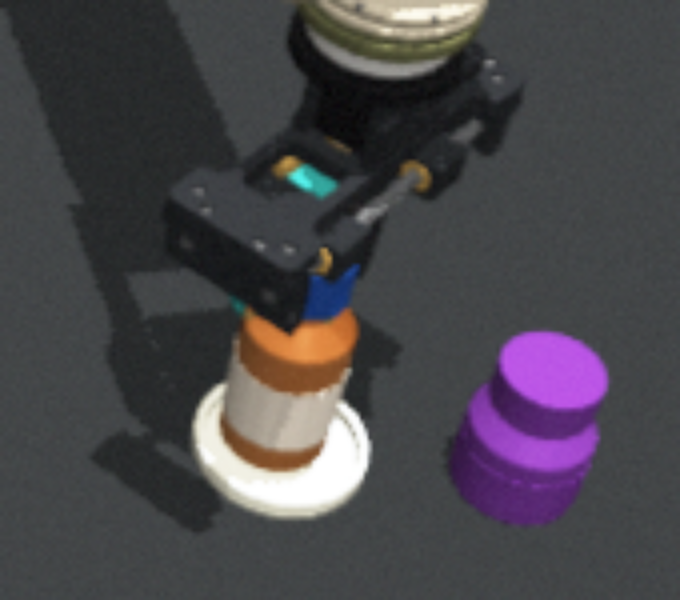

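apply_moves --increments '[{"offset": [-5,0,3.5],"dr": [0,-0.004,0.002],"fingers": 34},{"offset": [0,0,0],"dr": [0,0,0],"fingers": 34},{"offset": [0,4,0],"dr": [0,0,0],"fingers": 34},{"offset": [0,3,0],"dr": [0,0,0],"fingers": 34},{"offset": [0,2,0],"dr": [0,0,0],"fingers": 34},{"offset": [0,1,0],"dr": [0,0,0],"fingers": 34},{"offset": [0,0,0],"dr": [0,0,0],"fingers": 34},{"offset": [0,0,0],"dr": [0,0,0],"fingers": 34},{"offset": [0,0,0],"dr": [0,0,0],"fingers": 34},{"offset": [0,0,0],"dr": [0,0,0],"fingers": 34}]'

```text
time: 52.15
tcp_pos: [0.4556, 0.3798, 0.137]
tcp_rot: [-1.535, 0.373, -0.378]
ft_force: [-0.1, -0.1, -1.3]
width: 0.039
```

```bash
python3 - <<'E'
from h import *
st()
plan([((.4554,.3775,.133),-27.5)],maxmm=15)
im=arm.get_image("wrist");cv2.imwrite("pics/w37.png",im)
E
```

```text
t 52.15 tcp [0.4556 0.3798 0.137 ] yaw -27.44 tilt 0.23 w 39.0 f [-0.1 -0.1 -1.3] q [0.5  0.58 1.44 0.   1.11 0.98]
([0.9, 4.0, -2.1], [-0.004, 0.001, 0.002])
1 end [0.4554 0.3775 0.133 ]
```

View pics/w37.png

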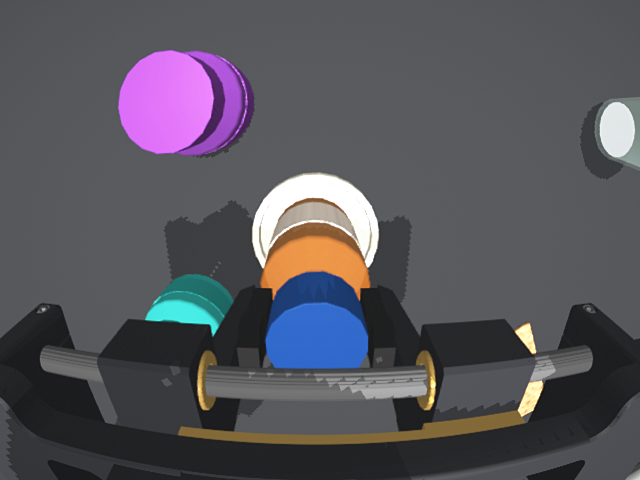

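apply_moves --increments '[{"offset": [0,1.5,-2],"dr": [-0.002,0,0.001],"fingers": 34},{"offset": [0,1,0],"dr": [0,0,0],"fingers": 34},{"offset": [0,1,0],"dr": [0,0,0],"fingers": 34},{"offset": [0,1,0],"dr": [0,0,0],"fingers": 34},{"offset": [0,0.5,0],"dr": [0,0,0],"fingers": 34},{"offset": [0,0,0],"dr": [0,0,0],"fingers": 34},{"offset": [0,0,0],"dr": [0,0,0],"fingers": 34},{"offset": [0,0,0],"dr": [0,0,0],"fingers": 34},{"offset": [0,0,0],"dr": [0,0,0],"fingers": 34},{"offset": [0,0,0],"dr": [0,0,0],"fingers": 34}]'

```text
time: 53.03
tcp_pos: [0.4552, 0.3787, 0.1341]
tcp_rot: [-1.533, 0.373, -0.378]
ft_force: [-0.2, 0.5, -0.2]
width: 0.0388
```

apply_moves --increments '[{"offset": [0,0,0],"dr": [0,0,0],"fingers": 46},{"offset": [0,0,0],"dr": [0,0,0],"fingers": 52},{"offset": [0,0,0],"dr": [0,0,0],"fingers": 66},{"offset": [0,0,0],"dr": [0,0,0],"fingers": 66},{"offset": [0,0,0],"dr": [0,0,0],"fingers": 66},{"offset": [0,-15,0],"dr": [0,0,0],"fingers": 66},{"offset": [0,-25,0],"dr": [0,0,0],"fingers": 66},{"offset": [0,-30,0],"dr": [0,0,0],"fingers": 66},{"offset": [0,-30,0],"dr": [0,0,0],"fingers": 66},{"offset": [0,0,0],"dr": [0,0,0],"fingers": 66}]'

```text
time: 53.87
tcp_pos: [0.4544, 0.3777, 0.2366]
tcp_rot: [-1.536, 0.375, -0.376]
ft_force: [-0.3, 0.0, -0.1]
width: 0.0661
```

apply_moves --increments '[{"offset": [0,-5,-20],"dr": [0,0,0],"fingers": 66},{"offset": [0,-5,-30],"dr": [0,0,0],"fingers": 66},{"offset": [0,-5,-30],"dr": [0,0,0],"fingers": 66},{"offset": [0,0,-15],"dr": [0,0,0],"fingers": 66},{"offset": [0,0,0],"dr": [0,0,0],"fingers": 66},{"offset": [0,0,0],"dr": [0,0,0],"fingers": 66},{"offset": [0,0,0],"dr": [0,0,0],"fingers": 66},{"offset": [0,0,0],"dr": [0,0,0],"fingers": 66},{"offset": [0,0,0],"dr": [0,0,0],"fingers": 66},{"offset": [0,0,0],"dr": [0,0,0],"fingers": 66}]'

```text
time: 54.7
tcp_pos: [0.4098, 0.2927, 0.2501]
tcp_rot: [-1.535, 0.372, -0.376]
ft_force: [-0.4, -0.2, 1.0]
width: 0.0661
```

```bash
python3 - <<'E'
from h import *
st()
m=arm.camera_model("wrist");im=arm.get_image("wrist");cv2.imwrite("pics/w38.png",im)
for n in ["round_tray","tall_mid"]:
    for d in arm.spot_point(n,"wrist")[:2]: print(n,d["confidence"],atz("wrist",d["position"],Z[n],m).round(4))
im=arm.get_image("scene");cv2.imwrite("pics/s38.png",im)
arm.get_image("top")
for n in Z:
    for d in arm.spot_point(n,"scene")[:3]: print(n,np.round(d["confidence"],2),atz("scene",d["position"],Z[n]).round(4))
E
```

```text
t 54.7 tcp [0.4098 0.2927 0.2501] yaw -27.36 tilt 0.21 w 66.1 f [-0.4 -0.2  1. ] q [0.39 0.28 1.58 0.   1.28 0.86]
tall_mid 0.93 [ 0.3462 -0.2684  0.0725]
tall_mid 0.78 [0.4479 0.3805 0.0725]
tall_mid 0.57 [ 0.572  -0.3855  0.0725]
squat_mid 0.78 [0.3347 0.368  0.0465]
squat_mid 0.73 [ 0.436  -0.378   0.0465]
squat_mid 0.7 [0.4227 0.3795 0.0465]
case 0.84 [ 0.5407 -0.158   0.    ]
cover_grip 0.96 [ 0.5571 -0.1598  0.0605]
mat 0.92 [0.5158 0.1507 0.    ]
round_tray 0.85 [0.4603 0.3722 0.    ]
square_tray 0.87 [ 0.4291 -0.3829  0.    ]
tip_box 0.57 [0.4308 0.0056 0.    ]
```

View pics/w38.png

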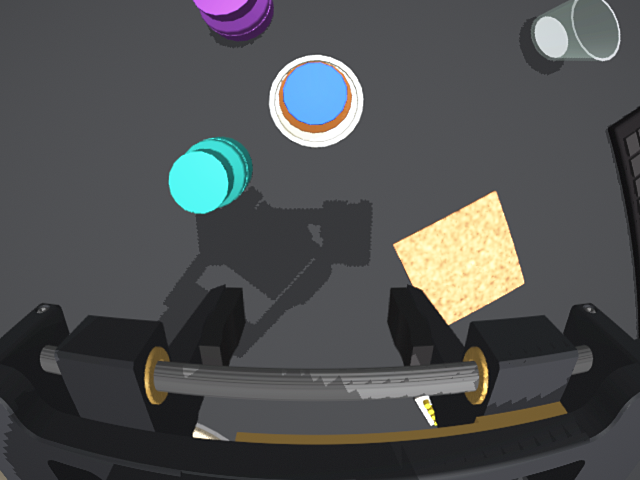

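View pics/s38.png

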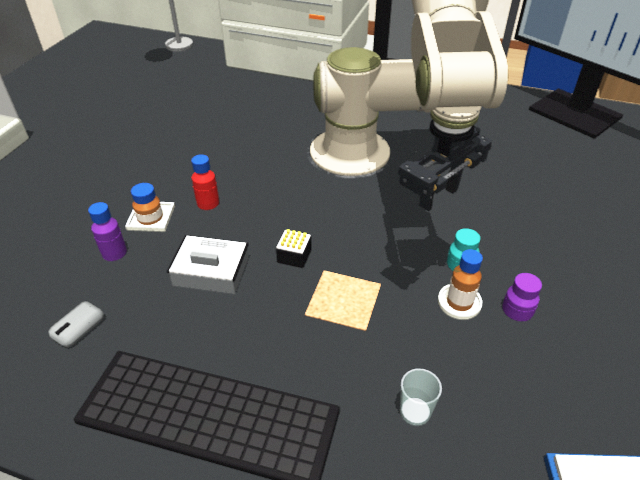

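```bash
python3 - <<'E'
from h import *
m=arm.camera_model("wrist");im=cv2.imread("pics/w38.png")
g=(im.min(2)>150).astype(np.uint8); g[:45]=0;g[155:]=0;g[:,:260]=0;g[:,372:]=0
hull=cv2.convexHull(np.argwhere(g)[:,::-1].astype(np.int32))[:,0]
w=np.array([atz("wrist",(p[1],p[0]),.012,m)[:2]*1000 for p in hull]).astype(np.float32)
print("tray",cv2.fitEllipse(w))
b=cv2.inRange(cv2.cvtColor(im,cv2.COLOR_BGR2HSV),(98,120,60),(125,255,255)); n,l,s,c=cv2.connectedComponentsWithStats(b)
for k in range(1,n):
    if s[k,4]>150:print("cap",s[k],atz("wrist",c[k][::-1],.139,m).round(4))
sc=cv2.imread("pics/s38.png");cv2.imwrite("pics/s38c.png",np.hstack([cv2.resize(sc[170:300,70:250],None,fx=2.2,fy=2.2),cv2.resize(sc[220:350,400:560],None,fx=2.2,fy=2.2)]))
E
```

```text
tray ((454.4773864746094, 377.003662109375), (89.66112518310547, 89.90751647949219), 81.70083618164062)
cap [ 283   63   64   62 3109] [0.4537 0.3774 0.139 ]
```

View pics/s38c.png

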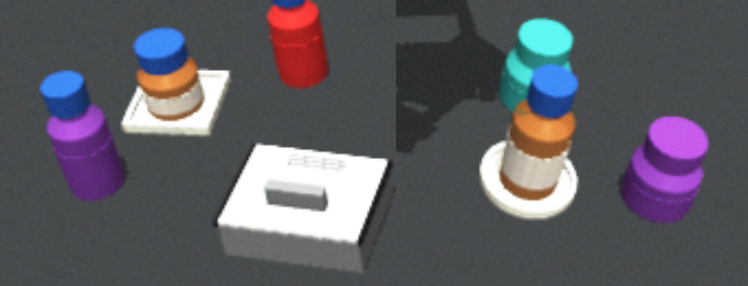

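All is in place; the tall bottle is about 1 mm off its tray's centre. Handing in.

```bash
python3 -c "
from cell import arm
print(arm.sign_off())"
```

```text
the job is handed in; nothing more can be done
None
```

The whole job was done and handed in at about 55 s; the sign-off gave no verdict, so the result rests on my own checks below.

- **Column and case:** I slid the cover back about 90 mm or a little more and laid the column flat inside. I then pushed the cover home until the wrist met a hard stop of about 4 N. The pictures show the cover flush with the case.
- **Bottles:** I parked the tall bottle on the mat, moved the squat one to the square tray, then moved the tall one to the round tray. Each was lowered until it touched down before I let go.

**Last checks:**
- The tall bottle's cap measured about 1 mm from the round tray's centre.
- The squat bottle's cap measured about 3 mm from the square tray's centre.
- Both bottles look upright, the gripper is clear of everything, and the tip box and look-alikes appear unmoved.

**Disagreements:**
- My first estimate of the case centre, from the early pictures, was about 8 to 10 mm too far along x. The hard stop and a later network reading both put it at about (0.54, -0.158).
- One round tray reading from further off differed by about 5 mm from the close ones, and I used the close ones.
- The networks' point readings were up to about 1 cm off. In the last scene picture, one `squat_mid` report actually fell on the tall bottle, so I ignored it.

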